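# Sort the turner's handful into its holders

## Robot

A 6-joint arm with a two-finger parallel gripper is mounted at the origin on a cart in front of the work surface, level with it; the furniture and walls round the work are solid. World frame = base frame: x ahead of the robot, y to its left, z up, the work surface at z = 0. Lengths are in mm, angles in rad, forces in N, time in s.
With the tool pointing down it reaches from about 400 to 925 mm from the base axis. Payload 3.4 kg.
Tool frame: the origin (TCP) lies midway between the tips of the shut fingers; the grasp point (between the pads) lies 19 mm behind it; z points along the fingers, y is the line along which they close (so a half turn about z gives the same grasp; the last joint's range is limited). The gripper opens to 85 mm and grips with 20 to 120 N. Pads are 22 mm wide; open, the fingers measure 114 mm over their backs; the gripper's body (76 mm by 85 mm) begins 54 mm behind the grasp point. The pads swing forward as they close: fully open they stand 13 mm farther back than shut.
Start: joints at [-0.073, 0.307, 1.506, -0, 1.328, -0.073], TCP at [575.005, -0.025, 231.305] pointing down, gripper open.
Joint ranges: [-3.12, 3.12], [-1.05, 2.28], [0.14, 2.33], [-1.42, 4.57], [0.1, 2.73], [-2.68, 2.68]. Speed limits (rad/s): [2.57, 2.57, 3.14, 3.14, 3.14, 3.14].

## Interface

Orientations are given as a unit quaternion [x, y, z, w].
In Python, from station import monitor, imaging, robot gives the robot as it stands. The module is installed in compiled form; this text tells all that it offers.
- The arm moves only by the tool send_rows, never from a script. Its argument "motion" is a list of rows, each an object of numbers: "x", "y", "z": the shift along the world's x, y, z in units of 30 mm (1.0 is 30 mm); "ax", "ay", "az": the turn, a rotation vector about the world's x, y, z in rad. In form: [{"x": .., "y": .., "z": .., "ax": .., "ay": .., "az": ..}, ...]. A call has 1 to 10 rows; each row is the pose to reach, as a shift and turn from the pose commanded when the call began; what a row does not reach only later rows make up. A row lasts 1/10 s, in which the tool goes at most 50 mm and 8.59 degrees, less where a joint would pass 70% of its speed; a pose out of reach is approached as far as the arm can. A call with a gripper value outside its range is refused whole. "jaw" is the finger opening in mm, from 0 to 85.4, set as the call begins (left out, the last holds). The fingers move at their own pace and stop on an object; the grip force is fixed at half the most. Time passes only in rows, so rows that repeat a pose let the fingers close. It gives the time, the measured TCP pose, the force, the opening and the grip force at its end, in the units of the state.
- monitor.read_state(): the state, without advancing time (a new reading comes with each control period).
- imaging.snapshot(name): name is "scene" or "side" or "wrist"; returns a dict with "color" (480x640x3 uint8, red, green, blue), "fx", "fy", "cx", "cy" (pixels), "position" and "orientation" of the camera in the world; the wrist camera has in their place "T_tool_cam" (4x4, takes a point from camera to tool coordinates, whose origin is the TCP and whose axes are the flange's). Camera axes: x right, y up, looking along -z (the intrinsics and any distortion apply to the point x, -y, -z); pixel columns grow to the right and rows downward; lengths in mm; the calibration is good to about 2 mm. A picture is of the moment at which its call begins: read the wrist's pose just before it. There is no depth.
- robot.close_job(): hands the job in; it is judged then, once.
The state is a dict: "t": time; "joints": joint angles; "qvel": joint speeds; "tau": joint torques, N m; "ee_pos": TCP position; "tcp_rot": TCP orientation; "contact_force": force on the tool from outside, world axes, zero at the start; "wrist_torque": the same for the moment, N m; "grip_width": finger opening in mm; "grip_force": force on a finger pad.
Only numpy, scipy, OpenCV 4.12 (cv2) and the standard library are available. Lean on these libraries where they do the work, as an engineer would, in place of code of your own. Each camera call takes 0.05 s, during which the arm holds its last target. There are 200 camera calls.

## Task

Clear the bench after turning: stand both red finials in the recesses of the white drying board, put both steel drive centres head down into the pockets of the pale maple block, and seat the glue bottle that stands in front of the belt sander in the well of the blue anti-tip stand. Each must end upright and fully down in a pocket of its own, released. Never let any of them fall over, and leave the wax tin and the brown scrap block where they are.

Things in the scene. Friction and masses are not known exactly. Their poses are not given: they have to be found in the camera images.
- finial_1: red wood finial, one of two: turned finial of red wood, 86 mm tall, standing upright on its round foot (38 mm across, 19 mm high); above the foot a narrow neck 20 to 24 mm thick (19 to 28 mm up), above that the round belly, 33 mm thick at its widest (42 to 48 mm up), from which it tapers to a point. Origin at the centre of its underside, z up. The two finials are alike. About 40 g
- finial_2: red wood finial, the other of two: turned finial of red wood, 86 mm tall, standing upright on its round foot (38 mm across, 19 mm high); above the foot a narrow neck 20 to 24 mm thick (19 to 28 mm up), above that the round belly, 33 mm thick at its widest (42 to 48 mm up), from which it tapers to a point. Origin at the centre of its underside, z up. The two finials are alike. About 40 g
- centre_1: drive centre, one of two: steel lathe drive centre, 76 mm tall, standing upright on its head (27 mm across, 20 mm high) with its plain round shank (18 mm thick, 20 to 76 mm up) upward. Origin at the centre of its underside, z up. The two centres are alike. About 90 g
- centre_2: drive centre, the other of two: steel lathe drive centre, 76 mm tall, standing upright on its head (27 mm across, 20 mm high) with its plain round shank (18 mm thick, 20 to 76 mm up) upward. Origin at the centre of its underside, z up. The two centres are alike. About 90 g
- glue: small bottle of instant glue, white with a magenta cap: body 25 mm across and 52 mm high, cap 14 mm across up to 77 mm, standing upright with the other things in front of the belt sander (another bottle like it stands far back on the bench, left of and behind the sander, and is not meant). Origin at the centre of its underside, z up. About 30 g
- centre_block: pale maple block with dark end strips, 56 mm (own x) by 117 mm (own y), 26 mm high, holding the drive centres; it does not move. Two round pockets 35 mm wide and 16 mm deep, their mouths bevelled to 43 mm, at own y = +28 and -28 mm, x = 0; floors 10 mm above the bench. Origin at the centre of its underside
- drying_board: flat white board with a brown edge, 62 mm (own x) by 120 mm (own y), 16 mm high, on which finials stand to dry; it does not move. Two round recesses 44 mm wide and 9 mm deep, their mouths bevelled to 52 mm, at own y = +29 and -29 mm, x = 0; floors 7 mm above the bench. Origin at the centre of its underside
- glue_stand: square blue anti-tip stand on a black foot, 62 x 62 mm (foot 66 x 66), 28 mm high, for the glue bottle; it does not move. One round well 33 mm wide and 20 mm deep, its mouth bevelled to 41 mm, in the middle; floor 8 mm above the bench. Origin at the centre of its underside
- wax_tin: bystander: round brown wax tin, 70 mm across, 24 mm high, loose on the bench beyond the holders (a like tin far back behind the sander is only furniture); leave it alone. Origin at the centre of its underside
- scrap_block: bystander: dark brown scrap of wood, 40 x 50 x 40 mm, loose on the bench in front of the nose of the belt sander; leave it alone. Origin at the centre of its underside. Right of it a cable arches 0.14 m high near (0.50, -0.12) m; the lathe, 0.44 m tall, fills x > 0.50, y < -0.15 m: pass both close to the base or high up. The sander, 0.15 m high, spans about (0.60, 0.03) to (0.80, 0.30) m

How it is judged:
By the outcome, as a careful person would: the job done as asked, in the order asked, and still so for the second after the job is handed in, with the robot touching nothing.
It also fails if it takes over 128 s, if anything falls off the work surface, if the arm or the gripper's body presses on something with over 40 N, if the wrist force passes 120 N, or if a joint passes its speed limit or range.

## Working session

There is one attempt and no reset: what is moved stays moved. The work goes in short steps, Python scripts to look and compute and a tool call to move; the robot and the scene stay as the last step left them, time stands still between calls to the robot, and variables do not carry over. Pictures are saved under pics/ and viewed, at most 16 in all, crops included, and the job is handed in when it is done.

Besides the shell and the picture viewer there is one more tool, called after "Request:" by a JSON object that holds its "fn" and its "kwargs", one argument or row to a line. send_rows: Moves the arm, as the interface text tells. Its arguments: {"type":"object","properties":{"motion":{"type":"array"},"jaw":{"type":"number"}},"required":["motion"]}

```bash
mkdir -p pics; ls; cat > h.py <<'E'
import numpy as np, cv2
from scipy.spatial.transform import Rotation as R
from station import monitor, imaging, robot
def snap(n):
    s=monitor.read_state(); d=imaging.snapshot(n)
    if n=="wrist":
        T=np.eye(4);T[:3,:3]=R.from_quat(s["tcp_rot"]).as_matrix();T[:3,3]=s["ee_pos"]
        M=T@np.array(d["T_tool_cam"]); d["P"]=M[:3,3]; d["M"]=M[:3,:3]
    else:
        d["P"]=np.array(d["position"]); d["M"]=R.from_quat(d["orientation"]).as_matrix()
    return d
def save(d,f): cv2.imwrite("pics/"+f,d["color"][:,:,::-1])
def ray(d,u,v):
    return d["P"], d["M"]@np.array([(u-d["cx"])/d["fx"],-(v-d["cy"])/d["fy"],-1.])
def onz(d,u,v,z):
    p,r=ray(d,u,v); return p+r*(z-p[2])/r[2]
def proj(d,p):
    c=d["M"].T@(np.array(p,float)-d["P"]); return d["cx"]+d["fx"]*c[0]/-c[2], d["cy"]-d["fy"]*c[1]/-c[2]
E
python3 - <<'E'
from h import *
for n in ("scene","side","wrist"):
    d=snap(n); save(d,n+"0.png"); print(n,{k:np.round(v,3) if not isinstance(v,str) else v for k,v in d.items() if k!="color"})
print(monitor.read_state())
E
```

```text
pics
scene {'fx': np.float64(612.757), 'fy': np.float64(612.757), 'cx': np.float64(309.997), 'cy': np.float64(239.249), 'position': array([ 177.707, -348.533,  688.253]), 'orientation': array([ 0.365, -0.107, -0.265,  0.886]), 'P': array([ 177.707, -348.533,  688.253]), 'M': array([[ 0.837,  0.392, -0.382],
       [-0.548,  0.594, -0.59 ],
       [-0.004,  0.703,  0.711]])}
side {'fx': np.float64(444.753), 'fy': np.float64(444.753), 'cx': np.float64(316.236), 'cy': np.float64(240.318), 'position': array([ 235.401, -435.778,  567.243]), 'orientation': array([ 0.429, -0.095, -0.194,  0.877]), 'P': array([ 235.401, -435.778,  567.243]), 'M': array([[ 0.907,  0.258, -0.333],
       [-0.421,  0.557, -0.716],
       [ 0.001,  0.789,  0.614]])}
wrist {'fx': np.float64(413.581), 'fy': np.float64(413.581), 'cx': np.float64(323.762), 'cy': np.float64(231.261), 'T_tool_cam': array([[-1.00000e-03,  9.61000e-01,  2.76000e-01,  7.24770e+01],
       [ 1.00000e+00,  0.00000e+00,  1.00000e-03, -9.50000e-02],
       [ 1.00000e-03,  2.76000e-01, -9.61000e-01, -1.41697e+02],
       [ 0.00000e+00,  0.000
[... 188 characters left out ...]
t': 0.15, 'joints': array([-7.34981655e-02,  3.07437227e-01,  1.50739304e+00,  6.23873168e-06,
        1.32840398e+00, -7.34794964e-02]), 'qvel': array([ 0.00154283, -0.00181614, -0.00431787,  0.00043436, -0.0015607 ,
        0.000868  ]), 'tau': array([ 7.71606137e-04, -4.57977819e+01, -2.52218986e+01, -9.54763436e-05,
        8.49722768e-03, -4.89260890e-05]), 'ee_pos': array([5.74456672e+02, 1.87902939e-02, 2.30564550e+02]), 'tcp_rot': array([ 7.07113675e-01,  7.07099411e-01, -5.33919676e-04, -6.23417692e-04]), 'contact_force': array([ 0.01432353,  0.03794109, -0.12127709]), 'wrist_torque': array([-0.02360187,  0.01937217, -0.02978652]), 'grip_force': 0.0, 'grip_width': 85.20406581020254}
```

View pics/scene0.png

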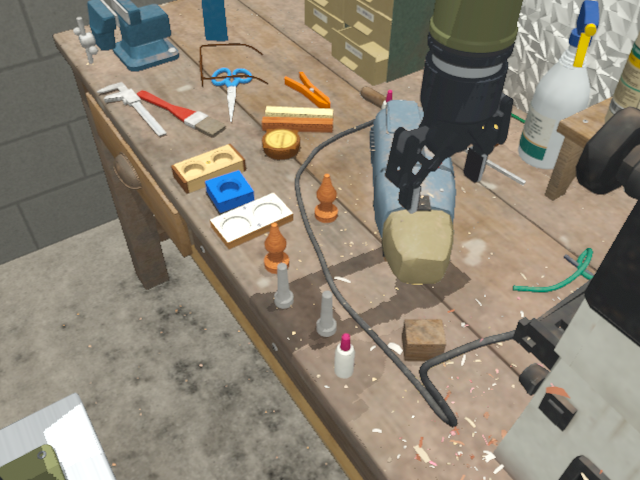

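View pics/side0.png

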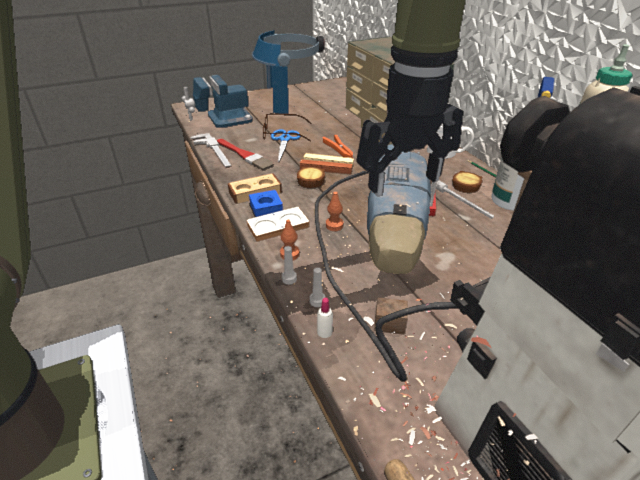

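View pics/wrist0.png

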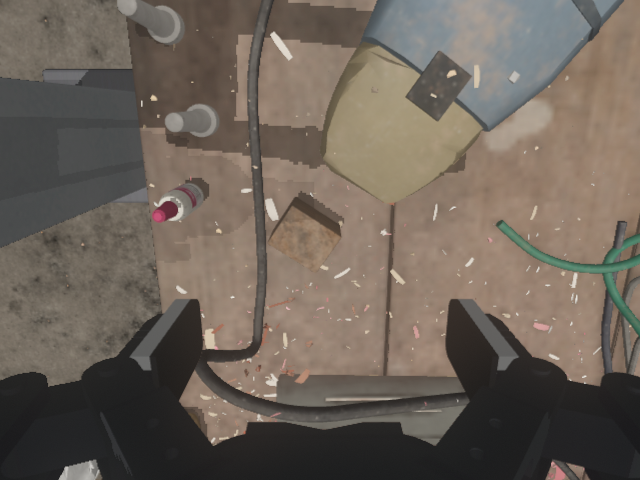

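Scene: finials at about (326,213) and (277,262), centres (284,300) and (326,328), glue (344,372), maple block (209,168), blue stand (230,188), white board (251,220), scrap (424,340), cable between them. The wrist view shows glue and both centres at left, with the cable at u≈255.

```bash
python3 - <<'E'
from h import *
for n in("scene","side"):
    d=snap(n); hsv=cv2.cvtColor(d["color"],cv2.COLOR_RGB2HSV)
    Q={"scene":dict(finR=(326,215,8),finL=(277,264,8),cL=(284,300,8),cR=(326,328,8),glue=(344,372,5),block1=(194,170,26),block2=(224,157,26),well=(230,187,28),b1=(236,227,16),b2=(266,213,16),tin=(281,139,24)),
       "side":dict(finR=(335,225,8),finL=(290,252,8),cL=(289,279,8),cR=(317,300,8),glue=(325,332,5),block1=(242,187,26),block2=(268,182,26),well=(266,201,28),b1=(262,225,16),b2=(293,218,16),tin=(311,172,24))}[n]
    for k,(u,v,z) in Q.items(): print(n,k,onz(d,u,v,z).round(0))
E
```

```text
scene finR [595. 247.   8.]
scene finL [474. 199.   8.]
scene cL [446. 134.   8.]
scene cR [468.  61.   8.]
scene glue [450.  -8.   5.]
scene block1 [459. 449.  26.]
scene block2 [519. 453.  26.]
scene well [489. 374.  28.]
scene b1 [457. 296.  16.]
scene b2 [513. 298.  16.]
scene tin [631. 446.  24.]
side finR [598. 248.   8.]
side finL [476. 204.   8.]
side cL [444. 132.   8.]
side cR [469.  62.   8.]
side glue [451.  -7.   5.]
side block1 [457. 453.  26.]
side block2 [520. 449.  26.]
side well [487. 370.  28.]
side b1 [453. 303.  16.]
side b2 [522. 299.  16.]
side tin [635. 453.  24.]
```

Request:
{"fn": "send_rows", "kwargs": {
  "motion": [
    {"x": -0.4, "y": 1.5, "z": 0.6},
    {"x": -0.8, "y": 3, "z": 1},
    {"x": -1.2, "y": 4.5, "z": 1},
    {"x": -1.6, "y": 6, "z": 1},
    {"x": -2, "y": 7.5, "z": 1},
    {"x": -2.4, "y": 9, "z": 1},
    {"x": -2.8, "y": 10.5, "z": 1},
    {"x": -2.8, "y": 11, "z": 1},
    {"x": -2.8, "y": 11, "z": 1},
    {"x": -2.8, "y": 11, "z": 1}
  ]
}}

```text
invalid input
```

```bash
python3 - <<'E'
from h import *
s=monitor.read_state(); print(s["t"],s["ee_pos"],s["tcp_rot"],s["qvel"].round(3))
d=snap("wrist"); save(d,"w1.png"); np.save("w1.npy",d,allow_pickle=True)
E
```

```text
0.25 [ 5.74690614e+02 -9.01739331e-03  2.30853322e+02] [ 7.07109996e-01  7.07103395e-01 -3.17178581e-04 -3.77412815e-04] [ 0.001 -0.004 -0.004  0.001 -0.002 -0.001]
```

View pics/w1.png

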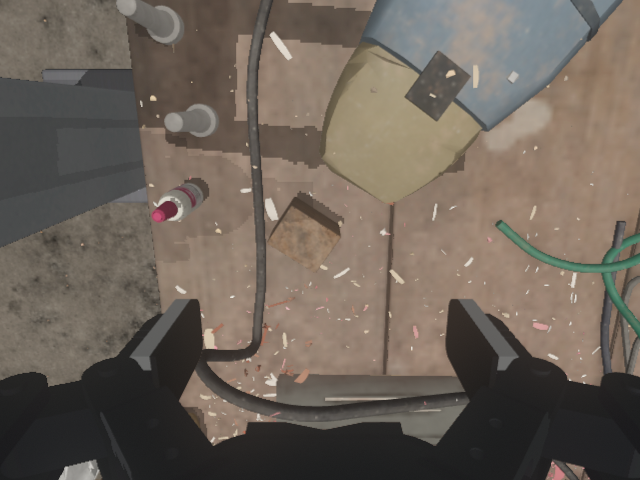

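The move was refused (probably every key is required), so the picture is unchanged from before.

Request:
{"fn": "send_rows", "kwargs": {
  "motion": [
    {"x": -0.4, "y": 1.5, "z": 0.6, "ax": 0, "ay": 0, "az": 0},
    {"x": -0.8, "y": 3, "z": 1, "ax": 0, "ay": 0, "az": 0},
    {"x": -1.2, "y": 4.5, "z": 1, "ax": 0, "ay": 0, "az": 0},
    {"x": -1.6, "y": 6, "z": 1, "ax": 0, "ay": 0, "az": 0},
    {"x": -2, "y": 7.5, "z": 1, "ax": 0, "ay": 0, "az": 0},
    {"x": -2.4, "y": 9, "z": 1, "ax": 0, "ay": 0, "az": 0},
    {"x": -2.8, "y": 10.5, "z": 1, "ax": 0, "ay": 0, "az": 0},
    {"x": -2.8, "y": 11, "z": 1, "ax": 0, "ay": 0, "az": 0},
    {"x": -2.8, "y": 11, "z": 1, "ax": 0, "ay": 0, "az": 0},
    {"x": -2.8, "y": 11, "z": 1, "ax": 0, "ay": 0, "az": 0}
  ]
}}

```text
t: 1.3
ee_pos: [491.1, 329.4, 261.0]
tcp_rot: [0.707, 0.707, -0.001, 0.0]
contact_force: [1.2, -0.4, 0.3]
grip_width: 85.7
grip_force: 0.0
```

```bash
python3 - <<'E'
from h import *
d=snap("wrist"); save(d,"w2.png"); np.save("w2.npy",d,allow_pickle=True)
E
```

```text
(no output)
```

View pics/w2.png

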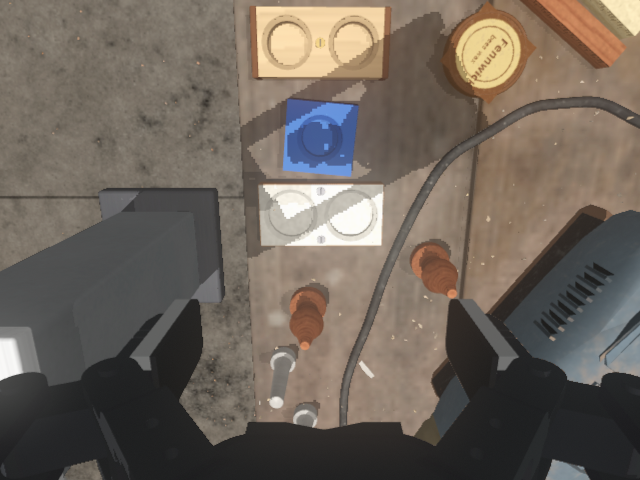

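Wrist view: maple block (320,43) with holes at (287,43) and (353,43), blue stand (320,138), white board (321,214), finials with feet at (310,303)/(428,255) and tips at (305,346)/(452,294), a centre at (284,357), another at (306,412) half hidden, and the cable running between the finials.

```bash
cat > m.py <<'E'
from h import *
def mask(d,k):
    h,s,v=[c.astype(int) for c in cv2.split(cv2.cvtColor(d["color"],cv2.COLOR_RGB2HSV))]
    return (dict(white=(s<40)&(v>130),blue=(h>100)&(h<120)&(s>140),maple=(h>11)&(h<26)&(s>50)&(s<165)&(v>110),red=((h<11)|(h>172))&(s>135)&(v>70),
      mag=(h>155)&(h<176)&(s>110))[k]*255).astype(np.uint8)
def blobs(m,roi,amin=60):
    x0,y0,x1,y1=roi; q=np.zeros_like(m); q[y0:y1,x0:x1]=m[y0:y1,x0:x1]
    q=cv2.morphologyEx(q,cv2.MORPH_CLOSE,np.ones((3,3)))
    c=[x for x in cv2.findContours(q,cv2.RETR_EXTERNAL,cv2.CHAIN_APPROX_NONE)[0] if cv2.contourArea(x)>amin]
    return sorted(c,key=cv2.contourArea)[::-1]
E
python3 - <<'E'
from m import *
d=np.load("w2.npy",allow_pickle=True).item()
for k,roi,z in(("white",(240,170,400,260),16),("blue",(270,80,370,185),28),("maple",(240,0,400,90),26)):
    for c in blobs(mask(d,k),roi,500)[:2]:
        r=cv2.minAreaRect(c); b=cv2.boxPoints(r); w=np.array([onz(d,*p,z)[:2] for p in b])
        e=w[1]-w[0]; f=w[2]-w[1]
        print(k,np.round(r[0]),cv2.contourArea(c),w.mean(0).round(1),np.linalg.norm(e).round(1),np.linalg.norm(f).round(1),np.degrees(np.arctan2(e[1],e[0])).round(1))
for c in blobs(mask(d,"red"),(260,220,470,370),200)[:3]:
    p=c[:,0,:]; i=p[:,1].argmax(); print("red tip",p[i],onz(d,*p[i],84).round(1),cv2.boundingRect(c))
g=cv2.GaussianBlur(cv2.cvtColor(d["color"],cv2.COLOR_RGB2GRAY),(3,3),0)
for n,roi in(("block",(255,8,388,78)),("board",(262,185,382,246)),("blue",(290,105,352,170))):
    x0,y0,x1,y1=roi
    H=cv2.HoughCircles(g[y0:y1,x0:x1],cv2.HOUGH_GRADIENT,1,30,param1=80,param2=12,minRadius=13,maxRadius=30)
    if H is not None:
        for a,b,r in H[0][:3]: print(n,a+x0,b+y0,r)
big=cv2.resize(d["color"][0:450,230:480],None,fx=2,fy=2) 
cv2.imwrite("pics/w2c.png",cv2.resize(d["color"][270:440,240:480],None,fx=3.3,fy=3.3)[:,:,::-1])
E
```

```text
white [321. 215.] 7211.5 [487.9 306. ] 116.9 59.5 0.0
maple [320.  44.] 12693.5 [487.  455.3] 129.8 68.8 -0.0
red tip [446 294] [593.2 255.3  84. ] (427, 264, 31, 31)
block 287.5 41.5 27.4
block 350.5 39.5 22.4
board 291.5 212.5 21.3
board 349.5 214.5 21.6
blue 318.5 140.5 26.0
```

View pics/w2c.png

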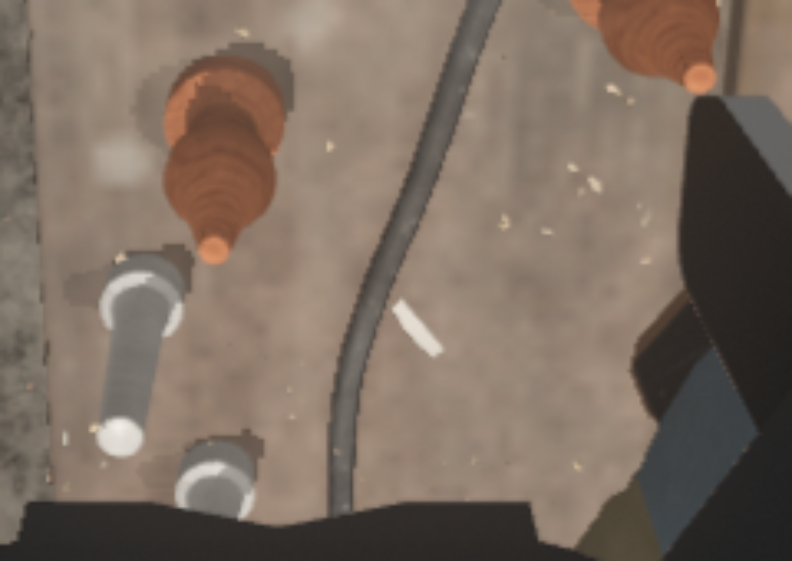

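Crop: finial tips at (304.8,345.2) and (452.1,293.3), the left centre's shank top at (276.7,402.4) with its head ring at (283,363.6), and the right centre's head ring at about (305.5,421.2).

```bash
python3 - <<'E'
from m import *
d=np.load("w2.npy",allow_pickle=True).item()
for n,u,v,z in(("fL tip",304.8,345.2,86),("fL foot",308.2,307.9,19),("fR tip",452.1,293.3,86),("cL top",276.7,402.4,76),("cL head",283,363.6,20),("cR head",305.5,421.2,20),
 ("bl1",287.5,43,26),("bl2",353,43,26),("bd1",291.5,213.5,16),("bd2",351,214,16),("tin",487,53,24)): print(n,onz(d,u,v,z).round(1))
# corners of blue
hsv=cv2.cvtColor(d["color"],cv2.COLOR_RGB2HSV)
print(hsv[125,300],hsv[160,300],hsv[45,320],hsv[45,253],d["color"][230,320])
# direct edges: block top quad incl strips by saturation/bright vs bench
s=snap("scene"); hs=cv2.cvtColor(s["color"],cv2.COLOR_RGB2HSV)
for n,(x0,y0,x1,y1),zt in(("tipL",(255,215,298,275),86),("tipR",(310,165,345,225),86)):
    c=blobs(mask(s,"red"),(x0,y0,x1,y1),60)
    if c:
        p=c[0][:,0,:]; t=p[p[:,1]==p[:,1].min()].mean(0); print("scene",n,t,onz(s,*t,85.5).round(1),cv2.boundingRect(c[0]))
c=blobs((cv2.inRange(hs,(95,120,60),(125,255,255))),(195,165,265,220),100)
E
```

```text
fL tip [474.3 207.9  86. ]
fL foot [474.7 209.8  19. ]
fR tip [597.5 256.8  86. ]
cL top [446.7 141.3  76. ]
cL head [447.4 145.3  20. ]
cR head [470.3  71.9  20. ]
bl1 [460.2 457.4  26. ]
bl2 [515.1 457.4  26. ]
bd1 [459.6 308.1  16. ]
bd2 [516.8 307.6  16. ]
tin [628.9 449.9  24. ]
[109 143 195] [111 128 149] [ 18  76 179] [ 12 131 152] [253 252 248]
```

Request:
{"fn": "send_rows", "kwargs": {
  "motion": [
    {"x": 0.3, "y": -0.7, "z": 1, "ax": 0, "ay": 0, "az": 0.14},
    {"x": 0.7, "y": -1.3, "z": 2, "ax": 0, "ay": 0, "az": 0.28},
    {"x": 1, "y": -2, "z": 2, "ax": 0, "ay": 0, "az": 0.42},
    {"x": 1, "y": -2.7, "z": 2, "ax": 0, "ay": 0, "az": 0.56},
    {"x": 1, "y": -3.3, "z": 2, "ax": 0, "ay": 0, "az": 0.7},
    {"x": 1, "y": -3.3, "z": 2, "ax": 0, "ay": 0, "az": 0.84},
    {"x": 1, "y": -3.3, "z": 2, "ax": 0, "ay": 0, "az": 0.98},
    {"x": 1, "y": -3.3, "z": 2, "ax": 0, "ay": 0, "az": 1.12},
    {"x": 1, "y": -3.3, "z": 2, "ax": 0, "ay": 0, "az": 1.26},
    {"x": 1, "y": -3.3, "z": 2, "ax": 0, "ay": 0, "az": 1.4}
  ]
}}

```text
t: 2.4
ee_pos: [521.2, 228.9, 321.4]
tcp_rot: [0.084, 0.996, -0.0, 0.0]
contact_force: [-0.4, 0.4, -0.6]
grip_width: 85.3
grip_force: 0.0
```

Request:
{"fn": "send_rows", "kwargs": {
  "motion": [
    {"x": 0, "y": 0, "z": 0, "ax": 0, "ay": 0, "az": 0.14},
    {"x": 0, "y": 0, "z": 0, "ax": 0, "ay": 0, "az": 0.17},
    {"x": 0, "y": 0, "z": 0, "ax": 0, "ay": 0, "az": 0.17},
    {"x": 0, "y": 0, "z": 0, "ax": 0, "ay": 0, "az": 0.17}
  ]
}}

```text
t: 2.8
ee_pos: [521.1, 230.2, 321.4]
tcp_rot: [0.002, 1.0, -0.0, 0.0]
contact_force: [0.5, -0.2, -0.2]
grip_width: 85.5
grip_force: 0.0
```

```bash
python3 - <<'E'
from h import *
s=monitor.read_state(); print(s["t"],s["ee_pos"],s["tcp_rot"],s["joints"].round(2))
d=snap("wrist"); save(d,"w3.png"); np.save("w3.npy",d,allow_pickle=True)
E
```

```text
2.8 [521.10625397 230.24790202 321.37871503] [ 2.06782039e-03  9.99997861e-01 -3.23065903e-05  2.35120234e-05] [ 0.34  0.24  1.37 -0.    1.53 -1.22]
```

View pics/w3.png

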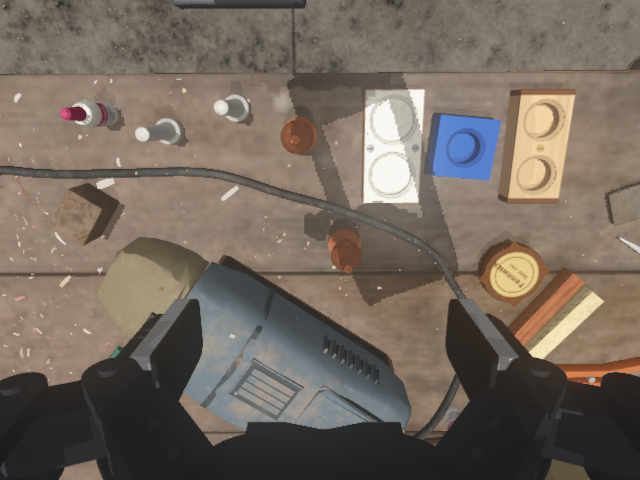

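Everything shows in this view: glue (90,113), centres (160,130) and (232,107), finials (298,133) and (345,243), board (393,147), blue stand (464,148), maple block (540,147), cable across the middle, sander lower left.

```bash
python3 - <<'E'
from h import *
d=np.load("w3.npy",allow_pickle=True).item()
a=cv2.resize(d["color"][85:155,50:325],None,fx=2.9,fy=2.9,interpolation=cv2.INTER_CUBIC)
b=cv2.resize(d["color"][80:210,320:585],None,fx=2.9,fy=2.9,interpolation=cv2.INTER_CUBIC)
o=np.zeros((a.shape[0]+b.shape[0]+5,800,3),np.uint8); o[:a.shape[0],:a.shape[1]]=a; o[-b.shape[0]:,:b.shape[1]]=b
print(a.shape,b.shape,o.shape); cv2.imwrite("pics/w3c.png",o[:,:,::-1])
E
```

```text
(203, 798, 3) (377, 768, 3) (585, 800, 3)
```

View pics/w3c.png

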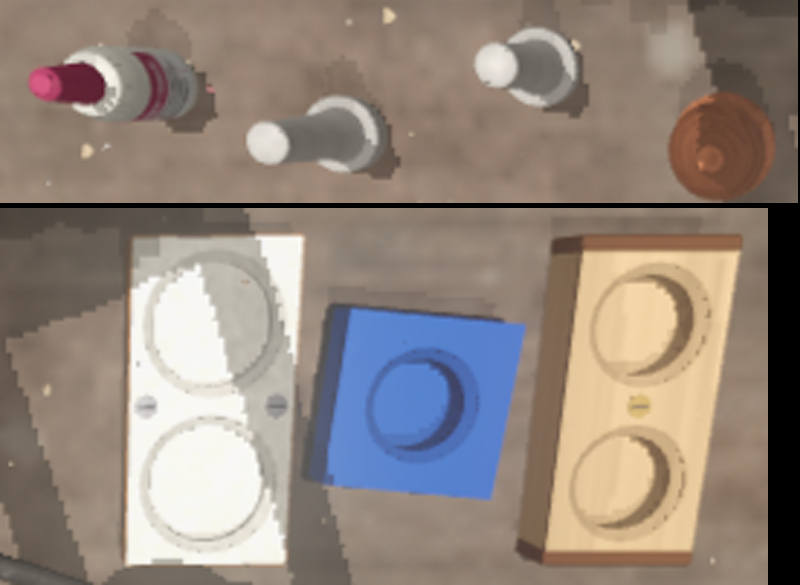

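Crop: centre tops at (268,143) and (496,65), glue tip at (45,83), finial tip at (710,158); bevel circles of the board at (214,322)/(206,482), of the stand at (422,404), of the block at (651,324)/(628,484).

```bash
python3 - <<'E'
from h import *
d=np.load("w3.npy",allow_pickle=True).item()
A=lambda x,y:(50+x/2.9,85+y/2.9); B=lambda x,y:(320+x/2.9,80+(y-208)/2.9)
P={"glue tip":(A(45,83),77),"cR top":(A(268,143),76),"cR head":(A(349,134),20),"cL top":(A(496,65),76),"cL head":(A(540,67),20),"fL tip":(A(710,158),86),"fL foot":(A(722,146),19),
"fR tip":((347,266),86),"bd1":(B(214,322),16),"bd2":(B(206,482),16),"well":(B(422,404),28),"bl1":(B(651,324),26),"bl2":(B(628,484),26)}
P.update({"blueE":(B(437,310),28),"blueW":(B(415,488),28)})
sc=snap("scene"); si=snap("side")
for n,(p,z) in P.items():
    w=onz(d,*p,z); print(n,w.round(1),"scene",np.round(proj(sc,w)),"side",np.round(proj(si,w)))
for n,d2 in (("scene",sc),("side",si)): save(d2,n+"1.png"); 
cv2.imwrite("pics/sc1c.png",cv2.resize(sc["color"][130:400,160:380],None,fx=2.2,fy=2.2,interpolation=cv2.INTER_CUBIC)[:,:,::-1])
E
```

```text
glue tip [450.8   1.3  77. ] scene [342. 334.] side [323. 297.]
cR top [469.2  67.5  76. ] scene [324. 293.] side [316. 269.]
cR head [468.9  73.1  20. ] scene [321. 316.] side [314. 291.]
cL top [446.1 140.9  76. ] scene [280. 265.] side [287. 247.]
cL head [446.2 143.2  20. ] scene [280. 290.] side [287. 270.]
fL tip [473.9 207.1  86. ] scene [272. 223.] side [287. 219.]
fL foot [473.8 207.   19. ] scene [274. 256.] side [288. 247.]
fR tip [594.4 254.9  86. ] scene [323. 175.] side [333. 193.]
bd1 [458.1 306.1  16. ] scene [234. 223.] side [264. 224.]
bd2 [515.8 305.6  16. ] scene [265. 209.] side [289. 217.]
well [486.5 379.6  28. ] scene [227. 186.] side [264. 199.]
bl1 [459.3 458.4  26. ] scene [192. 167.] side [242. 186.]
bl2 [515.8 458.1  26. ] scene [221. 156.] side [265. 181.]
blueE [454.2 381.9  28. ] scene [209. 192.] side [250. 202.]
blueW [516.6 379.7  28. ] scene [243. 179.] side [277. 196.]
```

View pics/sc1c.png

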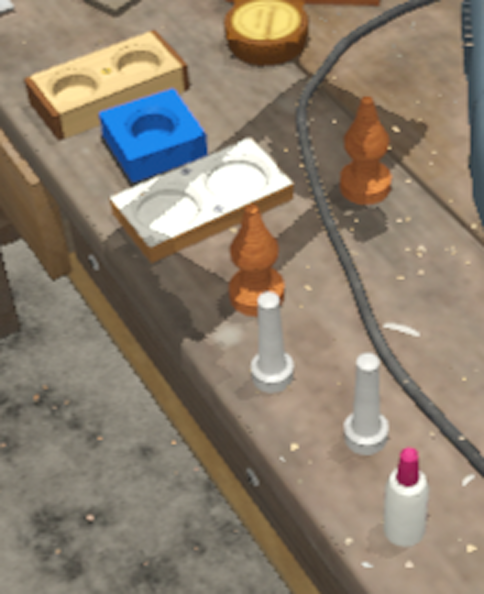

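Scene crop: finial tips (251,209) and (366,100), centre tops (268,300) and (367,362), glue tip (408,453). These agree with the wrist rays to 2–3 px. Next I check the clearance of the sander beside the right finial.

```bash
python3 - <<'E'
from h import *
d2=np.load("w2.npy",allow_pickle=True).item();d3=np.load("w3.npy",allow_pickle=True).item()
def tri(a,b):
    p,r=ray(d2,*a); q,s=ray(d3,*b); r/=np.linalg.norm(r); s/=np.linalg.norm(s)
    t=np.linalg.lstsq(np.c_[r,-s],q-p,rcond=None)[0]; x,y=p+r*t[0],q+s*t[1]; return ((x+y)/2).round(0),np.linalg.norm(x-y).round(1)
print("strip far",tri((598,208),(391,361)),"near",tri((434,383),(221,258)))
print("fR tip",tri((452.1,293.3),(347,266)),"well",onz(d2,320,138,28))
for z in(20,50,100,150): print(z,onz(d3,310,301,z).round(),onz(d3,340,321,z).round(), onz(d2,540,262,z).round())
E
```

```text
strip far (array([748., 315.,  19.]), np.float64(5.2)) near (array([613., 112.,   8.]), np.float64(0.4))
fR tip (array([598., 255.,  81.]), np.float64(2.7)) well [487.2694645  379.74329921  28.        ]
20 [663. 216.  20.] [689. 251.  20.] [703. 260.  20.]
50 [649. 217.  50.] [673. 250.  50.] [687. 271.  50.]
100 [625. 219. 100.] [646. 248. 100.] [659. 290. 100.]
150 [601. 221. 150.] [619. 246. 150.] [631. 308. 150.]
```

Request:
{"fn": "send_rows", "kwargs": {
  "motion": [
    {"x": -0.5, "y": -0.3, "z": -1, "ax": 0, "ay": 0, "az": 0},
    {"x": -1, "y": -0.6, "z": -2, "ax": 0, "ay": 0, "az": 0},
    {"x": -1.57, "y": -0.78, "z": -3, "ax": 0, "ay": 0, "az": 0},
    {"x": -1.57, "y": -0.78, "z": -4, "ax": 0, "ay": 0, "az": 0},
    {"x": -1.57, "y": -0.78, "z": -5, "ax": 0, "ay": 0, "az": 0},
    {"x": -1.57, "y": -0.78, "z": -6, "ax": 0, "ay": 0, "az": 0},
    {"x": -1.57, "y": -0.78, "z": -6.4, "ax": 0, "ay": 0, "az": 0},
    {"x": -1.57, "y": -0.78, "z": -6.4, "ax": 0, "ay": 0, "az": 0},
    {"x": -1.57, "y": -0.78, "z": -6.4, "ax": 0, "ay": 0, "az": 0}
  ],
  "jaw": 60
}}

```text
t: 3.85
ee_pos: [474.7, 207.9, 130.1]
tcp_rot: [0.0, 1.0, 0.0, 0.001]
contact_force: [-0.2, -0.3, 0.1]
grip_width: 60.2
grip_force: 0.0
```

```bash
python3 - <<'E'
from h import *
s=monitor.read_state(); print(s["t"],s["ee_pos"],s["grip_width"])
d=snap("wrist"); save(d,"w4.png"); np.save("w4.npy",d,allow_pickle=True)
print(proj(d,(474,207.5,86)),proj(d,(474,207.5,19)))
E
```

```text
3.85 [474.74491684 207.90078717 130.0820541 ] 60.22222811483513
(np.float64(318.28748545414453), np.float64(263.8981888799752)) (np.float64(319.4756722836744), np.float64(226.52102122109451))
```

View pics/w4.png

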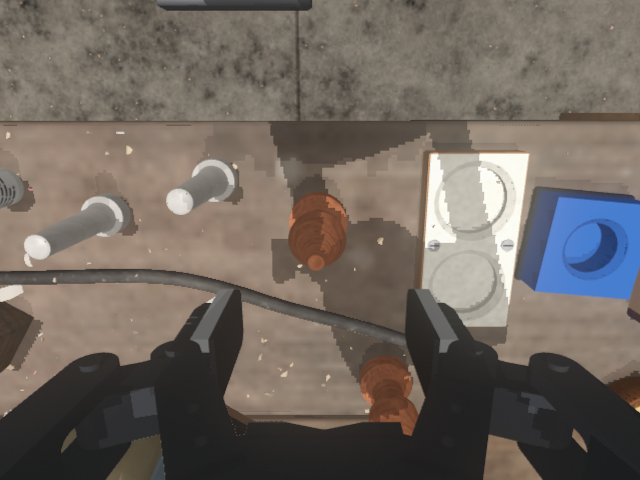

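The finial tip is at (316,262), as predicted within 2 px, and centred between the fingers. Descending and gripping.

Request:
{"fn": "send_rows", "kwargs": {
  "motion": [
    {"x": 0, "y": 0, "z": -0.7, "ax": 0, "ay": 0, "az": 0},
    {"x": 0, "y": 0, "z": -1.4, "ax": 0, "ay": 0, "az": 0},
    {"x": 0, "y": 0, "z": -2.1, "ax": 0, "ay": 0, "az": 0},
    {"x": 0, "y": 0, "z": -2.8, "ax": 0, "ay": 0, "az": 0},
    {"x": 0, "y": 0, "z": -3.2, "ax": 0, "ay": 0, "az": 0},
    {"x": 0, "y": 0, "z": -3.47, "ax": 0, "ay": 0, "az": 0},
    {"x": 0, "y": 0, "z": -3.47, "ax": 0, "ay": 0, "az": 0}
  ]
}}

```text
t: 4.6
ee_pos: [474.1, 207.6, 25.1]
tcp_rot: [0.0, 1.0, -0.0, -0.0]
contact_force: [0.4, -0.5, 0.9]
grip_width: 60.0
grip_force: 0.0
```

Request:
{"fn": "send_rows", "kwargs": {
  "motion": [
    {"x": 0, "y": 0, "z": 0, "ax": 0, "ay": 0, "az": 0},
    {"x": 0, "y": 0, "z": 0, "ax": 0, "ay": 0, "az": 0},
    {"x": 0, "y": 0, "z": 0, "ax": 0, "ay": 0, "az": 0},
    {"x": 0, "y": 0, "z": 0, "ax": 0, "ay": 0, "az": 0},
    {"x": 0, "y": 0, "z": 0, "ax": 0, "ay": 0, "az": 0},
    {"x": 0, "y": 0, "z": 0, "ax": 0, "ay": 0, "az": 0},
    {"x": 0, "y": 0, "z": 0, "ax": 0, "ay": 0, "az": 0},
    {"x": 0, "y": 0, "z": 0, "ax": 0, "ay": 0, "az": 0}
  ],
  "jaw": 20
}}

```text
t: 5.4
ee_pos: [474.9, 207.9, 26.3]
tcp_rot: [0.0, 1.0, 0.0, 0.001]
contact_force: [-0.1, -0.7, 6.9]
grip_width: 29.4
grip_force: 58.9
```

Width 29.4 with an upward reaction means the pads sit above the widest part. I'll regrip 5 mm lower.

Request:
{"fn": "send_rows", "kwargs": {
  "motion": [
    {"x": 0, "y": 0, "z": 0, "ax": 0, "ay": 0, "az": 0},
    {"x": 0, "y": 0, "z": 0, "ax": 0, "ay": 0, "az": 0},
    {"x": 0, "y": 0, "z": 0, "ax": 0, "ay": 0, "az": 0},
    {"x": 0, "y": 0, "z": 0, "ax": 0, "ay": 0, "az": 0},
    {"x": 0, "y": -0.01, "z": -0.1, "ax": 0, "ay": 0, "az": 0},
    {"x": 0, "y": -0.01, "z": -0.18, "ax": 0, "ay": 0, "az": 0},
    {"x": 0, "y": -0.01, "z": -0.18, "ax": 0, "ay": 0, "az": 0}
  ],
  "jaw": 48
}}

```text
t: 6.1
ee_pos: [473.5, 207.1, 19.3]
tcp_rot: [0.0, 1.0, -0.0, -0.001]
contact_force: [-0.5, -0.7, 0.1]
grip_width: 47.6
grip_force: 0.0
```

Request:
{"fn": "send_rows", "kwargs": {
  "motion": [
    {"x": 0, "y": 0, "z": 0, "ax": 0, "ay": 0, "az": 0},
    {"x": 0, "y": 0, "z": 0, "ax": 0, "ay": 0, "az": 0},
    {"x": 0, "y": 0, "z": 0, "ax": 0, "ay": 0, "az": 0},
    {"x": 0, "y": 0, "z": 0, "ax": 0, "ay": 0, "az": 0},
    {"x": 0, "y": 0, "z": 0, "ax": 0, "ay": 0, "az": 0},
    {"x": 0, "y": 0, "z": 0, "ax": 0, "ay": 0, "az": 0},
    {"x": 0, "y": 0, "z": 0, "ax": 0, "ay": 0, "az": 0}
  ],
  "jaw": 20
}}

```text
t: 6.8
ee_pos: [474.0, 207.3, 19.9]
tcp_rot: [0.0, 1.0, 0.0, 0.0]
contact_force: [0.1, -0.1, 2.1]
grip_width: 29.5
grip_force: 59.1
```

Request:
{"fn": "send_rows", "kwargs": {
  "motion": [
    {"x": 0, "y": 0, "z": 0.4, "ax": 0, "ay": 0, "az": 0},
    {"x": 0, "y": 0, "z": 0.9, "ax": 0, "ay": 0, "az": 0},
    {"x": 0, "y": 0, "z": 1.5, "ax": 0, "ay": 0, "az": 0},
    {"x": -0.1, "y": 0.7, "z": 2, "ax": 0, "ay": 0, "az": 0},
    {"x": -0.3, "y": 1.5, "z": 2, "ax": 0, "ay": 0, "az": 0},
    {"x": -0.4, "y": 2.3, "z": 2, "ax": 0, "ay": 0, "az": 0},
    {"x": -0.5, "y": 3, "z": 2, "ax": 0, "ay": 0, "az": 0},
    {"x": -0.5, "y": 3.32, "z": 2, "ax": 0, "ay": 0, "az": 0},
    {"x": -0.5, "y": 3.32, "z": 2, "ax": 0, "ay": 0, "az": 0},
    {"x": -0.5, "y": 3.32, "z": 2, "ax": 0, "ay": 0, "az": 0}
  ]
}}

```text
t: 7.8
ee_pos: [458.7, 306.3, 79.9]
tcp_rot: [0.0, 1.0, -0.0, -0.0]
contact_force: [-1.0, 0.5, -0.7]
grip_width: 29.4
grip_force: 59.2
```

```bash
python3 - <<'E'
from h import *
s=monitor.read_state(); print(s["t"],s["ee_pos"],s["grip_width"])
d=snap("wrist"); e=snap("scene")
a=cv2.resize(d["color"][100:400,200:500],(600,600)); b=cv2.resize(e["color"][150:290,190:237+63],None,fx=3,fy=3)
o=np.zeros((600,800,3),np.uint8);o[:500,:400]=cv2.resize(d["color"][60:460,160:480],(400,500)); o[:,400:]=cv2.resize(e["color"][110:290,190:310],(400,600)); cv2.imwrite("pics/p5.png",o[:,:,::-1])
E
```

```text
7.8 [458.74549999 306.26096631  79.87171005] 29.408052398717974
```

View pics/p5.png

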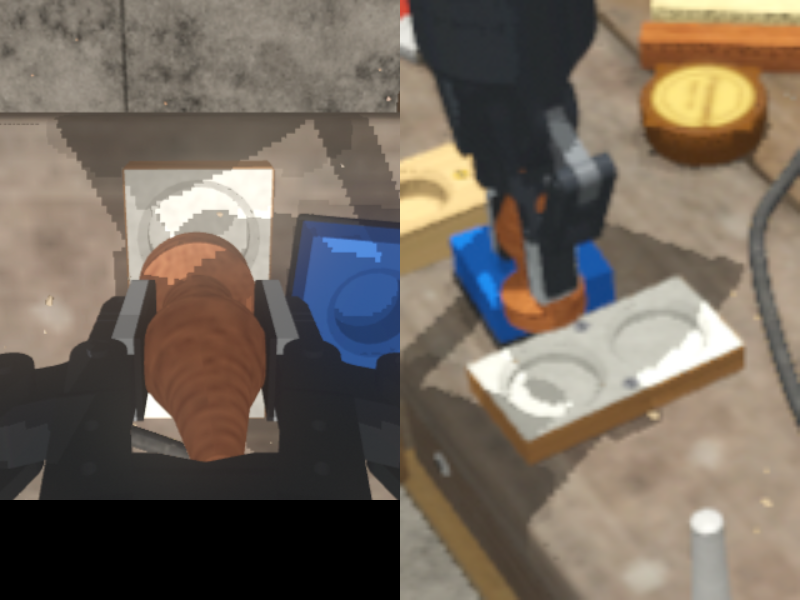

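The finial is held upright, foot at (197,270) centred over the recess at (199,230). Lowering.

Request:
{"fn": "send_rows", "kwargs": {
  "motion": [
    {"x": 0, "y": 0.01, "z": -0.5, "ax": 0, "ay": 0, "az": 0},
    {"x": 0, "y": 0.01, "z": -1, "ax": 0, "ay": 0, "az": 0},
    {"x": 0, "y": 0.01, "z": -1.3, "ax": 0, "ay": 0, "az": 0},
    {"x": 0, "y": 0.01, "z": -1.5, "ax": 0, "ay": 0, "az": 0},
    {"x": 0, "y": 0.01, "z": -1.65, "ax": 0, "ay": 0, "az": 0},
    {"x": 0, "y": 0.01, "z": -1.72, "ax": 0, "ay": 0, "az": 0},
    {"x": 0, "y": 0.01, "z": -1.75, "ax": 0, "ay": 0, "az": 0},
    {"x": 0, "y": 0.01, "z": -1.77, "ax": 0, "ay": 0, "az": 0},
    {"x": 0, "y": 0.01, "z": -1.77, "ax": 0, "ay": 0, "az": 0}
  ]
}}

```text
t: 8.8
ee_pos: [459.1, 307.3, 27.0]
tcp_rot: [0.0, 1.0, 0.0, 0.0]
contact_force: [0.2, -0.3, -1.0]
grip_width: 29.5
grip_force: 59.2
```

Request:
{"fn": "send_rows", "kwargs": {
  "motion": [
    {"x": 0, "y": 0, "z": -0.04, "ax": 0, "ay": 0, "az": 0},
    {"x": 0, "y": 0, "z": -0.04, "ax": 0, "ay": 0, "az": 0}
  ]
}}

```text
t: 9.0
ee_pos: [459.7, 307.4, 26.8]
tcp_rot: [0.0, 1.0, 0.0, 0.001]
contact_force: [-1.0, -1.3, 7.2]
grip_width: 29.5
grip_force: 59.6
```

Request:
{"fn": "send_rows", "kwargs": {
  "motion": [
    {"x": 0, "y": 0, "z": 0, "ax": 0, "ay": 0, "az": 0},
    {"x": 0, "y": 0, "z": 0, "ax": 0, "ay": 0, "az": 0},
    {"x": 0, "y": 0, "z": 0, "ax": 0, "ay": 0, "az": 0},
    {"x": 0, "y": 0, "z": 0, "ax": 0, "ay": 0, "az": 0},
    {"x": 0, "y": 0, "z": 0, "ax": 0, "ay": 0, "az": 0},
    {"x": 0, "y": 0, "z": 0.6, "ax": 0, "ay": 0, "az": 0},
    {"x": 0, "y": 0, "z": 1.3, "ax": 0, "ay": 0, "az": 0},
    {"x": 0, "y": 0, "z": 2.2, "ax": 0, "ay": 0, "az": 0},
    {"x": 0, "y": 0, "z": 3.2, "ax": 0, "ay": 0, "az": 0},
    {"x": 0, "y": 0, "z": 4, "ax": 0, "ay": 0, "az": 0}
  ],
  "jaw": 58
}}

```text
t: 10.0
ee_pos: [459.1, 307.3, 146.9]
tcp_rot: [0.0, 1.0, 0.0, 0.0]
contact_force: [0.4, 0.2, -0.6]
grip_width: 58.4
grip_force: 0.0
```

Request:
{"fn": "send_rows", "kwargs": {
  "motion": [
    {"x": 0.8, "y": -0.3, "z": 0, "ax": 0, "ay": 0, "az": 0},
    {"x": 1.7, "y": -0.6, "z": 0, "ax": 0, "ay": 0, "az": 0},
    {"x": 2.7, "y": -1, "z": 0, "ax": 0, "ay": 0, "az": 0},
    {"x": 3.6, "y": -1.4, "z": 0, "ax": 0, "ay": 0, "az": 0},
    {"x": 4.3, "y": -1.7, "z": 0, "ax": 0, "ay": 0, "az": 0},
    {"x": 4.58, "y": -1.7, "z": 0, "ax": 0, "ay": 0, "az": 0},
    {"x": 4.58, "y": -1.7, "z": 0, "ax": 0, "ay": 0, "az": 0},
    {"x": 4.58, "y": -1.7, "z": 0, "ax": 0, "ay": 0, "az": 0}
  ]
}}

```text
t: 10.8
ee_pos: [595.0, 256.6, 145.1]
tcp_rot: [0.0, 1.0, -0.0, -0.001]
contact_force: [0.1, 0.2, 0.1]
grip_width: 57.9
grip_force: 0.0
```

```bash
python3 - <<'E'
from h import *
s=monitor.read_state(); print(s["t"],s["ee_pos"],s["grip_width"])
d=snap("wrist"); e=snap("scene")
print(proj(d,(596.5,256,86)))
o=np.zeros((600,800,3),np.uint8);o[:500,:400]=cv2.resize(d["color"][60:460,160:480],(400,500)); o[:,400:]=cv2.resize(e["color"][110:290,190:310],(400,600)); cv2.imwrite("pics/p6.png",o[:,:,::-1])
E
```

```text
10.8 [594.98755222 256.56895032 145.06179126] 57.872502233068616
(np.float64(318.35940838045434), np.float64(258.05064689275486))
```

View pics/p6.png

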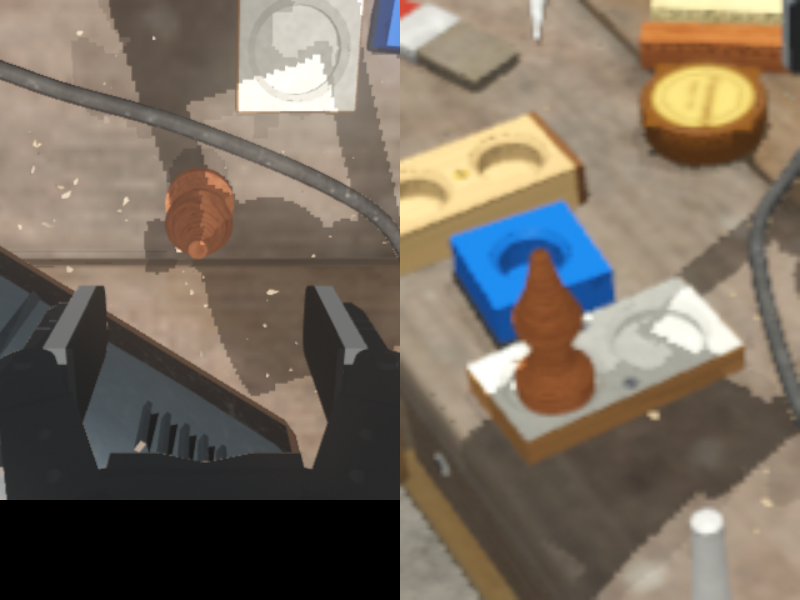

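Finial 1 sits in its recess. Finial 2's tip is at (318,258) in the full wrist image, as predicted. Descending.

Request:
{"fn": "send_rows", "kwargs": {
  "motion": [
    {"x": 0, "y": -0.02, "z": -0.7, "ax": 0, "ay": 0, "az": 0},
    {"x": 0, "y": -0.02, "z": -1.4, "ax": 0, "ay": 0, "az": 0},
    {"x": 0, "y": -0.02, "z": -2.1, "ax": 0, "ay": 0, "az": 0},
    {"x": 0, "y": -0.02, "z": -2.8, "ax": 0, "ay": 0, "az": 0},
    {"x": 0, "y": -0.02, "z": -3.4, "ax": 0, "ay": 0, "az": 0},
    {"x": 0, "y": -0.02, "z": -3.9, "ax": 0, "ay": 0, "az": 0},
    {"x": 0, "y": -0.02, "z": -4.18, "ax": 0, "ay": 0, "az": 0},
    {"x": 0, "y": -0.02, "z": -4.18, "ax": 0, "ay": 0, "az": 0},
    {"x": 0, "y": -0.02, "z": -4.18, "ax": 0, "ay": 0, "az": 0}
  ]
}}

```text
t: 11.8
ee_pos: [596.5, 255.9, 20.5]
tcp_rot: [0.0, 1.0, 0.0, 0.0]
contact_force: [0.2, 0.7, 1.7]
grip_width: 58.3
grip_force: 0.0
```

Request:
{"fn": "send_rows", "kwargs": {
  "motion": [
    {"x": 0, "y": 0, "z": 0, "ax": 0, "ay": 0, "az": 0},
    {"x": 0, "y": 0, "z": 0, "ax": 0, "ay": 0, "az": 0},
    {"x": 0, "y": 0, "z": 0, "ax": 0, "ay": 0, "az": 0},
    {"x": 0, "y": 0, "z": 0, "ax": 0, "ay": 0, "az": 0},
    {"x": 0, "y": 0, "z": 0, "ax": 0, "ay": 0, "az": 0},
    {"x": 0, "y": 0, "z": 0, "ax": 0, "ay": 0, "az": 0},
    {"x": 0, "y": 0, "z": 0, "ax": 0, "ay": 0, "az": 0},
    {"x": 0, "y": 0, "z": 0, "ax": 0, "ay": 0, "az": 0}
  ],
  "jaw": 20
}}

```text
t: 12.6
ee_pos: [597.3, 255.8, 21.4]
tcp_rot: [0.0, 1.0, 0.0, 0.001]
contact_force: [0.8, -0.8, 5.5]
grip_width: 29.5
grip_force: 58.9
```

Request:
{"fn": "send_rows", "kwargs": {
  "motion": [
    {"x": 0, "y": 0, "z": 0.5, "ax": 0, "ay": 0, "az": 0},
    {"x": 0, "y": 0, "z": 1.2, "ax": 0, "ay": 0, "az": 0},
    {"x": 0, "y": 0, "z": 2, "ax": 0, "ay": 0, "az": 0},
    {"x": -0.6, "y": 0.4, "z": 2.3, "ax": 0, "ay": 0, "az": 0},
    {"x": -1.2, "y": 0.8, "z": 2.3, "ax": 0, "ay": 0, "az": 0},
    {"x": -1.9, "y": 1.2, "z": 2.3, "ax": 0, "ay": 0, "az": 0},
    {"x": -2.4, "y": 1.5, "z": 2.3, "ax": 0, "ay": 0, "az": 0},
    {"x": -2.67, "y": 1.7, "z": 2.3, "ax": 0, "ay": 0, "az": 0},
    {"x": -2.67, "y": 1.7, "z": 2.3, "ax": 0, "ay": 0, "az": 0},
    {"x": -2.67, "y": 1.7, "z": 2.3, "ax": 0, "ay": 0, "az": 0}
  ]
}}

```text
t: 13.6
ee_pos: [516.3, 306.9, 88.9]
tcp_rot: [-0.0, 1.0, -0.0, 0.0]
contact_force: [0.2, 0.6, -0.8]
grip_width: 29.1
grip_force: 59.1
```

Request:
{"fn": "send_rows", "kwargs": {
  "motion": [
    {"x": 0, "y": 0, "z": -0.5, "ax": 0, "ay": 0, "az": 0},
    {"x": 0, "y": 0, "z": -1, "ax": 0, "ay": 0, "az": 0},
    {"x": 0, "y": 0, "z": -1.4, "ax": 0, "ay": 0, "az": 0},
    {"x": 0, "y": 0, "z": -1.7, "ax": 0, "ay": 0, "az": 0},
    {"x": 0, "y": 0, "z": -1.85, "ax": 0, "ay": 0, "az": 0},
    {"x": 0, "y": 0, "z": -1.95, "ax": 0, "ay": 0, "az": 0},
    {"x": 0, "y": 0, "z": -2, "ax": 0, "ay": 0, "az": 0},
    {"x": 0, "y": 0, "z": -2.05, "ax": 0, "ay": 0, "az": 0},
    {"x": 0, "y": 0, "z": -2.05, "ax": 0, "ay": 0, "az": 0}
  ]
}}

```text
t: 14.5
ee_pos: [516.8, 306.7, 28.5]
tcp_rot: [0.0, 1.0, 0.0, 0.001]
contact_force: [-1.1, -1.0, 2.5]
grip_width: 28.7
grip_force: 59.3
```

Request:
{"fn": "send_rows", "kwargs": {
  "motion": [
    {"x": 0, "y": 0, "z": -0.03, "ax": 0, "ay": 0, "az": 0},
    {"x": 0, "y": 0, "z": -0.03, "ax": 0, "ay": 0, "az": 0}
  ]
}}

```text
t: 14.7
ee_pos: [517.1, 306.7, 28.4]
tcp_rot: [0.0, 1.0, 0.0, 0.001]
contact_force: [-1.4, -2.0, 8.0]
grip_width: 28.6
grip_force: 59.7
```

Request:
{"fn": "send_rows", "kwargs": {
  "motion": [
    {"x": 0, "y": 0, "z": 0, "ax": 0, "ay": 0, "az": 0},
    {"x": 0, "y": 0, "z": 0, "ax": 0, "ay": 0, "az": 0},
    {"x": 0, "y": 0, "z": 0, "ax": 0, "ay": 0, "az": 0},
    {"x": 0, "y": 0, "z": 0, "ax": 0, "ay": 0, "az": 0},
    {"x": 0, "y": 0, "z": 0, "ax": 0, "ay": 0, "az": 0},
    {"x": 0, "y": 0, "z": 0.6, "ax": 0, "ay": 0, "az": 0},
    {"x": 0, "y": 0, "z": 1.3, "ax": 0, "ay": 0, "az": 0},
    {"x": 0, "y": 0, "z": 2.2, "ax": 0, "ay": 0, "az": 0},
    {"x": 0, "y": 0, "z": 3.2, "ax": 0, "ay": 0, "az": 0},
    {"x": 0, "y": 0, "z": 4, "ax": 0, "ay": 0, "az": 0}
  ],
  "jaw": 58
}}

```text
t: 15.7
ee_pos: [516.5, 306.7, 148.2]
tcp_rot: [0.0, 1.0, 0.0, 0.0]
contact_force: [0.1, 0.7, 0.0]
grip_width: 57.7
grip_force: 0.0
```

Request:
{"fn": "send_rows", "kwargs": {
  "motion": [
    {"x": -0.4, "y": -0.9, "z": 0, "ax": 0, "ay": 0, "az": 0},
    {"x": -0.8, "y": -1.9, "z": 0, "ax": 0, "ay": 0, "az": 0},
    {"x": -1.2, "y": -2.9, "z": 0, "ax": 0, "ay": 0, "az": 0},
    {"x": -1.7, "y": -4, "z": 0, "ax": 0, "ay": 0, "az": 0},
    {"x": -2.1, "y": -5, "z": 0, "ax": 0, "ay": 0, "az": 0},
    {"x": -2.33, "y": -5.52, "z": 0, "ax": 0, "ay": 0, "az": 0},
    {"x": -2.33, "y": -5.52, "z": 0, "ax": 0, "ay": 0, "az": 0},
    {"x": -2.33, "y": -5.52, "z": 0, "ax": 0, "ay": 0, "az": 0},
    {"x": -2.33, "y": -5.52, "z": 0, "ax": 0, "ay": 0, "az": 0}
  ]
}}

```text
t: 16.6
ee_pos: [447.5, 142.0, 146.9]
tcp_rot: [0.0, 1.0, 0.0, 0.001]
contact_force: [0.3, -0.9, -0.0]
grip_width: 58.0
grip_force: 0.0
```

```bash
python3 - <<'E'
from h import *
s=monitor.read_state(); print(s["t"],s["ee_pos"],s["grip_width"])
d=snap("wrist"); e=snap("scene"); np.save("w7.npy",d,allow_pickle=True)
print(proj(d,(446.3,141,76)),proj(d,(469.2,68,76)))
o=np.zeros((600,800,3),np.uint8);o[:350,:500]=cv2.resize(d["color"][60:410,0:500],(500,350)); o[:450,500:]=cv2.resize(e["color"][130:310,190:310],(300,450)); cv2.imwrite("pics/p7.png",o[:450,:,::-1])
E
```

```text
16.6 [447.54087386 141.96497742 146.91508917] 57.96686781885891
(np.float64(317.7391502542701), np.float64(245.44207010601482)) (np.float64(186.50945016024636), np.float64(284.8555261213995))
```

View pics/p7.png

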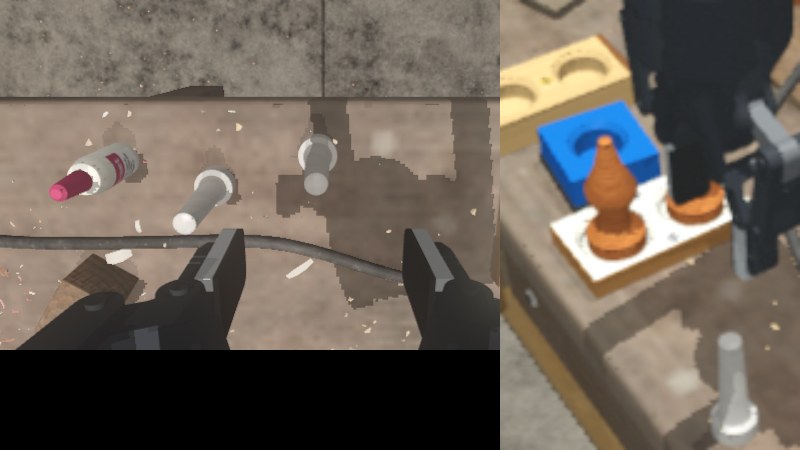

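Finial 2 is also seated. The left centre's top is at (316,244) and the right one's at (185,283), both as predicted. Descending on the left centre.

Request:
{"fn": "send_rows", "kwargs": {
  "motion": [
    {"x": 0, "y": 0, "z": -0.7, "ax": 0, "ay": 0, "az": 0},
    {"x": 0, "y": 0, "z": -1.4, "ax": 0, "ay": 0, "az": 0},
    {"x": 0, "y": 0, "z": -2.1, "ax": 0, "ay": 0, "az": 0},
    {"x": 0, "y": 0, "z": -2.8, "ax": 0, "ay": 0, "az": 0},
    {"x": 0, "y": 0, "z": -3.4, "ax": 0, "ay": 0, "az": 0},
    {"x": 0, "y": 0, "z": -3.8, "ax": 0, "ay": 0, "az": 0},
    {"x": 0, "y": 0, "z": -4, "ax": 0, "ay": 0, "az": 0},
    {"x": 0, "y": 0, "z": -4, "ax": 0, "ay": 0, "az": 0},
    {"x": 0, "y": 0, "z": -4, "ax": 0, "ay": 0, "az": 0}
  ]
}}

```text
t: 17.6
ee_pos: [446.8, 141.4, 26.9]
tcp_rot: [0.0, 1.0, 0.0, 0.0]
contact_force: [-0.3, 0.6, 0.6]
grip_width: 58.1
grip_force: 0.0
```

Request:
{"fn": "send_rows", "kwargs": {
  "motion": [
    {"x": 0, "y": 0, "z": 0, "ax": 0, "ay": 0, "az": 0},
    {"x": 0, "y": 0, "z": 0, "ax": 0, "ay": 0, "az": 0},
    {"x": 0, "y": 0, "z": 0, "ax": 0, "ay": 0, "az": 0},
    {"x": 0, "y": 0, "z": 0, "ax": 0, "ay": 0, "az": 0},
    {"x": 0, "y": 0, "z": 0, "ax": 0, "ay": 0, "az": 0},
    {"x": 0, "y": 0, "z": 0, "ax": 0, "ay": 0, "az": 0},
    {"x": 0, "y": 0, "z": 0, "ax": 0, "ay": 0, "az": 0},
    {"x": 0, "y": 0, "z": 0, "ax": 0, "ay": 0, "az": 0}
  ],
  "jaw": 8
}}

```text
t: 18.4
ee_pos: [446.8, 141.1, 27.4]
tcp_rot: [0.0, 1.0, 0.0, 0.001]
contact_force: [-1.1, -0.1, 5.6]
grip_width: 13.6
grip_force: 58.4
```

Request:
{"fn": "send_rows", "kwargs": {
  "motion": [
    {"x": 0, "y": 0, "z": 0.5, "ax": 0, "ay": 0, "az": 0},
    {"x": 0, "y": 0, "z": 1.3, "ax": 0, "ay": 0, "az": 0},
    {"x": 0, "y": 0, "z": 2.4, "ax": 0, "ay": 0, "az": 0},
    {"x": 0, "y": 0, "z": 3.5, "ax": 0, "ay": 0, "az": 0},
    {"x": 0.1, "y": 0.7, "z": 4.3, "ax": 0, "ay": 0, "az": 0},
    {"x": 0.2, "y": 1.8, "z": 4.5, "ax": 0, "ay": 0, "az": 0},
    {"x": 0.3, "y": 3, "z": 4.5, "ax": 0, "ay": 0, "az": 0},
    {"x": 0.4, "y": 4.2, "z": 4.5, "ax": 0, "ay": 0, "az": 0},
    {"x": 0.45, "y": 5.4, "z": 4.5, "ax": 0, "ay": 0, "az": 0},
    {"x": 0.45, "y": 6.6, "z": 4.5, "ax": 0, "ay": 0, "az": 0}
  ]
}}

```text
t: 19.4
ee_pos: [459.6, 340.2, 161.5]
tcp_rot: [0.0, 1.0, -0.0, -0.0]
contact_force: [1.0, 0.2, -1.5]
grip_width: 13.6
grip_force: 58.6
```

Request:
{"fn": "send_rows", "kwargs": {
  "motion": [
    {"x": 0, "y": 1.2, "z": 0, "ax": 0, "ay": 0, "az": 0},
    {"x": 0, "y": 2.4, "z": 0, "ax": 0, "ay": 0, "az": 0},
    {"x": 0, "y": 3.4, "z": -0.5, "ax": 0, "ay": 0, "az": 0},
    {"x": 0, "y": 3.97, "z": -1.2, "ax": 0, "ay": 0, "az": 0},
    {"x": 0, "y": 3.97, "z": -2, "ax": 0, "ay": 0, "az": 0},
    {"x": 0, "y": 3.97, "z": -2.6, "ax": 0, "ay": 0, "az": 0},
    {"x": 0, "y": 3.97, "z": -3, "ax": 0, "ay": 0, "az": 0},
    {"x": 0, "y": 3.97, "z": -3, "ax": 0, "ay": 0, "az": 0},
    {"x": 0, "y": 3.97, "z": -3, "ax": 0, "ay": 0, "az": 0}
  ]
}}

```text
t: 20.3
ee_pos: [460.0, 458.0, 71.9]
tcp_rot: [0.001, 1.0, 0.0, 0.0]
contact_force: [0.4, 0.1, -0.7]
grip_width: 13.4
grip_force: 58.6
```

```bash
python3 - <<'E'
from h import *
s=monitor.read_state(); print(s["t"],s["ee_pos"],s["grip_width"],s["contact_force"].round(1))
d=snap("wrist"); e=snap("scene"); np.save("w8.npy",d,allow_pickle=True)
o=np.zeros((600,800,3),np.uint8);o[:500,:400]=cv2.resize(d["color"][60:460,160:480],(400,500)); o[:,400:]=cv2.resize(e["color"][90:270,160:280],(400,600)); cv2.imwrite("pics/p8.png",o[:,:,::-1])
E
```

```text
20.3 [460.0242015  457.99857991  71.87445212] 13.358808795449864 [ 0.4  0.1 -0.7]
```

View pics/p8.png

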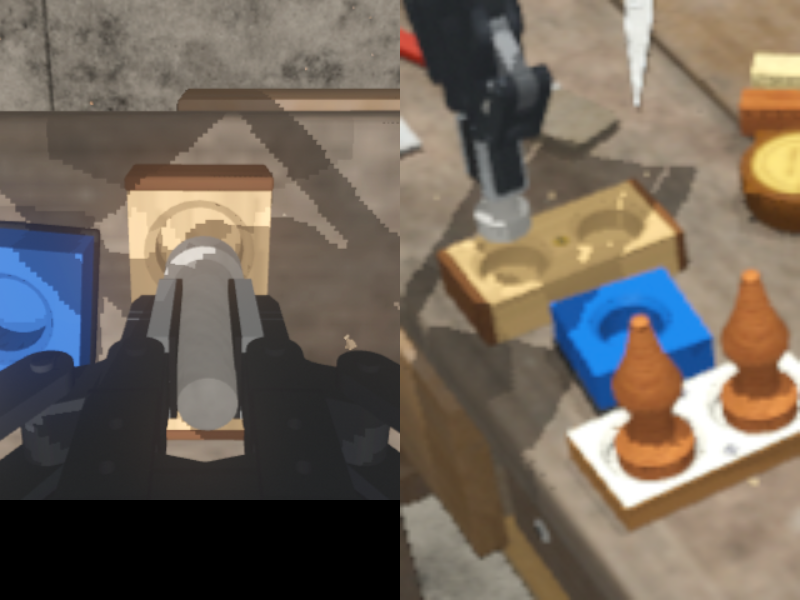

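Both finials are seated, and the centre's head at (203,270) sits over its pocket at (200,250). Lowering.

Request:
{"fn": "send_rows", "kwargs": {
  "motion": [
    {"x": 0, "y": 0, "z": -0.4, "ax": 0, "ay": 0, "az": 0},
    {"x": 0, "y": 0, "z": -0.7, "ax": 0, "ay": 0, "az": 0},
    {"x": 0, "y": 0, "z": -0.9, "ax": 0, "ay": 0, "az": 0},
    {"x": 0, "y": 0, "z": -1.05, "ax": 0, "ay": 0, "az": 0},
    {"x": 0, "y": 0, "z": -1.12, "ax": 0, "ay": 0, "az": 0},
    {"x": 0, "y": 0, "z": -1.16, "ax": 0, "ay": 0, "az": 0},
    {"x": 0, "y": 0, "z": -1.18, "ax": 0, "ay": 0, "az": 0},
    {"x": 0, "y": 0, "z": -1.18, "ax": 0, "ay": 0, "az": 0}
  ]
}}

```text
t: 21.2
ee_pos: [459.5, 457.7, 37.4]
tcp_rot: [0.0, 1.0, -0.0, -0.0]
contact_force: [-2.6, -2.7, 6.4]
grip_width: 13.6
grip_force: 59.7
```

Request:
{"fn": "send_rows", "kwargs": {
  "motion": [
    {"x": 0, "y": 0, "z": 0, "ax": 0, "ay": 0, "az": 0},
    {"x": 0, "y": 0, "z": 0, "ax": 0, "ay": 0, "az": 0},
    {"x": 0, "y": 0, "z": 0, "ax": 0, "ay": 0, "az": 0},
    {"x": 0, "y": 0, "z": 0, "ax": 0, "ay": 0, "az": 0},
    {"x": 0, "y": 0, "z": 0, "ax": 0, "ay": 0, "az": 0},
    {"x": 0, "y": 0, "z": 0.7, "ax": 0, "ay": 0, "az": 0},
    {"x": 0, "y": 0, "z": 1.4, "ax": 0, "ay": 0, "az": 0},
    {"x": 0, "y": 0, "z": 2.2, "ax": 0, "ay": 0, "az": 0},
    {"x": 0, "y": 0, "z": 3.2, "ax": 0, "ay": 0, "az": 0},
    {"x": 0, "y": 0, "z": 4, "ax": 0, "ay": 0, "az": 0}
  ],
  "jaw": 46
}}

```text
t: 22.2
ee_pos: [460.0, 458.3, 157.8]
tcp_rot: [0.0, 1.0, 0.0, 0.0]
contact_force: [0.4, 0.1, -0.0]
grip_width: 46.0
grip_force: 0.0
```

Request:
{"fn": "send_rows", "kwargs": {
  "motion": [
    {"x": 0, "y": -1.3, "z": 0, "ax": 0, "ay": 0, "az": 0},
    {"x": 0.1, "y": -2.7, "z": 0, "ax": 0, "ay": 0, "az": 0},
    {"x": 0.2, "y": -4.1, "z": 0, "ax": 0, "ay": 0, "az": 0},
    {"x": 0.3, "y": -5.5, "z": 0, "ax": 0, "ay": 0, "az": 0},
    {"x": 0.3, "y": -6.9, "z": 0, "ax": 0, "ay": 0, "az": 0},
    {"x": 0.3, "y": -8.3, "z": 0, "ax": 0, "ay": 0, "az": 0},
    {"x": 0.3, "y": -9.7, "z": 0, "ax": 0, "ay": 0, "az": 0},
    {"x": 0.3, "y": -11.1, "z": 0, "ax": 0, "ay": 0, "az": 0},
    {"x": 0.3, "y": -12.3, "z": 0, "ax": 0, "ay": 0, "az": 0},
    {"x": 0.3, "y": -13.02, "z": 0, "ax": 0, "ay": 0, "az": 0}
  ]
}}

```text
t: 23.2
ee_pos: [468.4, 65.0, 156.4]
tcp_rot: [0.001, 1.0, -0.0, 0.0]
contact_force: [0.3, -0.0, -0.7]
grip_width: 45.8
grip_force: 0.0
```

Request:
{"fn": "send_rows", "kwargs": {
  "motion": [
    {"x": 0, "y": 0, "z": 0, "ax": 0, "ay": 0, "az": 0},
    {"x": 0, "y": 0, "z": 0, "ax": 0, "ay": 0, "az": 0}
  ]
}}

```text
t: 23.4
ee_pos: [468.9, 67.3, 156.4]
tcp_rot: [0.001, 1.0, 0.0, 0.0]
contact_force: [0.3, 0.6, 1.1]
grip_width: 46.4
grip_force: 0.0
```

```bash
python3 - <<'E'
from h import *
s=monitor.read_state(); print(s["t"],s["ee_pos"],s["joints"].round(2))
d=snap("wrist"); e=snap("scene"); np.save("w9.npy",d,allow_pickle=True); save(d,"w9.png")
print(proj(d,(469,67.5,76)),proj(d,(450.8,1.3,77)))
g=cv2.cvtColor(d["color"],cv2.COLOR_RGB2GRAY)
c,_=cv2.findContours((g[200:290,280:360]>190).astype(np.uint8),0,1)
for k in c:
    if cv2.contourArea(k)>40:(a,b),r=cv2.minEnclosingCircle(k); print("top",a+280,b+200,r,onz(d,a+280,b+200,76))
from m import mask,blobs
for k in blobs(mask(d,"mag"),(0,0,300,400),40)[:2]:
    print(cv2.boundingRect(k)); 
E
```

```text
23.4 [468.90062929  67.34690148 156.41312229] [ 0.05  0.24  1.82  0.    1.08 -1.52]
(np.float64(319.9717903975533), np.float64(242.61913636947162)) (np.float64(199.11786134938563), np.float64(211.9752595290981))
top 314.38888931274414 240.5 9.23536491394043 [467.73808406  64.36696421  76.        ]
top 317.0 213.5 18.117769241333008 [452.13188292  65.9552491   76.        ]
(188, 192, 30, 28)
```

Request:
{"fn": "send_rows", "kwargs": {
  "motion": [
    {"x": 0, "y": -0.04, "z": -0.8, "ax": 0, "ay": 0, "az": 0},
    {"x": 0, "y": -0.04, "z": -1.6, "ax": 0, "ay": 0, "az": 0},
    {"x": 0, "y": -0.04, "z": -2.3, "ax": 0, "ay": 0, "az": 0},
    {"x": 0, "y": -0.04, "z": -3, "ax": 0, "ay": 0, "az": 0},
    {"x": 0, "y": -0.04, "z": -3.6, "ax": 0, "ay": 0, "az": 0},
    {"x": 0, "y": -0.04, "z": -4.1, "ax": 0, "ay": 0, "az": 0},
    {"x": 0, "y": -0.04, "z": -4.31, "ax": 0, "ay": 0, "az": 0},
    {"x": 0, "y": -0.04, "z": -4.31, "ax": 0, "ay": 0, "az": 0},
    {"x": 0, "y": -0.04, "z": -4.31, "ax": 0, "ay": 0, "az": 0}
  ]
}}

```text
t: 24.4
ee_pos: [469.2, 66.8, 27.3]
tcp_rot: [-0.0, 1.0, 0.0, 0.0]
contact_force: [0.3, 0.4, -0.6]
grip_width: 46.2
grip_force: 0.0
```

Request:
{"fn": "send_rows", "kwargs": {
  "motion": [
    {"x": 0, "y": 0, "z": 0, "ax": 0, "ay": 0, "az": 0},
    {"x": 0, "y": 0, "z": 0, "ax": 0, "ay": 0, "az": 0},
    {"x": 0, "y": 0, "z": 0, "ax": 0, "ay": 0, "az": 0},
    {"x": 0, "y": 0, "z": 0, "ax": 0, "ay": 0, "az": 0},
    {"x": 0, "y": 0, "z": 0, "ax": 0, "ay": 0, "az": 0},
    {"x": 0, "y": 0, "z": 0, "ax": 0, "ay": 0, "az": 0},
    {"x": 0, "y": 0, "z": 0, "ax": 0, "ay": 0, "az": 0},
    {"x": 0, "y": 0, "z": 0, "ax": 0, "ay": 0, "az": 0}
  ],
  "jaw": 8
}}

```text
t: 25.2
ee_pos: [469.5, 66.2, 27.7]
tcp_rot: [0.0, 1.0, 0.0, 0.001]
contact_force: [-0.2, 0.3, 5.1]
grip_width: 13.6
grip_force: 58.7
```

Request:
{"fn": "send_rows", "kwargs": {
  "motion": [
    {"x": 0, "y": 0, "z": 0.5, "ax": 0, "ay": 0, "az": 0},
    {"x": 0, "y": 0, "z": 1.3, "ax": 0, "ay": 0, "az": 0},
    {"x": 0, "y": 0, "z": 2.4, "ax": 0, "ay": 0, "az": 0},
    {"x": 0, "y": 0.2, "z": 3.5, "ax": 0, "ay": 0, "az": 0},
    {"x": 0.1, "y": 1, "z": 4.4, "ax": 0, "ay": 0, "az": 0},
    {"x": 0.3, "y": 2.2, "z": 4.5, "ax": 0, "ay": 0, "az": 0},
    {"x": 0.5, "y": 3.5, "z": 4.5, "ax": 0, "ay": 0, "az": 0},
    {"x": 0.7, "y": 4.8, "z": 4.5, "ax": 0, "ay": 0, "az": 0},
    {"x": 0.9, "y": 6.1, "z": 4.5, "ax": 0, "ay": 0, "az": 0},
    {"x": 1.1, "y": 7.4, "z": 4.5, "ax": 0, "ay": 0, "az": 0}
  ]
}}

```text
t: 26.2
ee_pos: [501.3, 289.6, 161.6]
tcp_rot: [0.0, 1.0, -0.0, -0.0]
contact_force: [0.3, 1.6, -1.1]
grip_width: 13.4
grip_force: 58.6
```

Request:
{"fn": "send_rows", "kwargs": {
  "motion": [
    {"x": 0.1, "y": 1.2, "z": 0, "ax": 0, "ay": 0, "az": 0},
    {"x": 0.2, "y": 2.5, "z": 0, "ax": 0, "ay": 0, "az": 0},
    {"x": 0.3, "y": 3.8, "z": 0, "ax": 0, "ay": 0, "az": 0},
    {"x": 0.46, "y": 4.9, "z": 0, "ax": 0, "ay": 0, "az": 0},
    {"x": 0.46, "y": 5.65, "z": -0.5, "ax": 0, "ay": 0, "az": 0},
    {"x": 0.46, "y": 5.65, "z": -1.2, "ax": 0, "ay": 0, "az": 0},
    {"x": 0.46, "y": 5.65, "z": -2, "ax": 0, "ay": 0, "az": 0},
    {"x": 0.46, "y": 5.65, "z": -2.7, "ax": 0, "ay": 0, "az": 0},
    {"x": 0.46, "y": 5.65, "z": -3, "ax": 0, "ay": 0, "az": 0},
    {"x": 0.46, "y": 5.65, "z": -3, "ax": 0, "ay": 0, "az": 0}
  ]
}}

```text
t: 27.2
ee_pos: [514.3, 456.7, 69.8]
tcp_rot: [0.0, 1.0, -0.001, -0.002]
contact_force: [-0.6, -0.3, -1.2]
grip_width: 13.8
grip_force: 58.6
```

Request:
{"fn": "send_rows", "kwargs": {
  "motion": [
    {"x": 0, "y": 0, "z": -0.4, "ax": 0, "ay": 0, "az": 0},
    {"x": 0, "y": 0, "z": -0.7, "ax": 0, "ay": 0, "az": 0},
    {"x": 0, "y": 0, "z": -0.9, "ax": 0, "ay": 0, "az": 0},
    {"x": 0, "y": 0, "z": -1.05, "ax": 0, "ay": 0, "az": 0},
    {"x": 0, "y": 0, "z": -1.12, "ax": 0, "ay": 0, "az": 0},
    {"x": 0, "y": 0, "z": -1.16, "ax": 0, "ay": 0, "az": 0},
    {"x": 0, "y": 0, "z": -1.18, "ax": 0, "ay": 0, "az": 0},
    {"x": 0, "y": 0, "z": -1.18, "ax": 0, "ay": 0, "az": 0}
  ]
}}

```text
t: 28.0
ee_pos: [515.6, 457.7, 37.8]
tcp_rot: [0.0, 1.0, 0.0, 0.0]
contact_force: [-1.2, -1.4, 4.5]
grip_width: 13.6
grip_force: 59.3
```

Request:
{"fn": "send_rows", "kwargs": {
  "motion": [
    {"x": 0, "y": 0, "z": 0, "ax": 0, "ay": 0, "az": 0},
    {"x": 0, "y": 0, "z": 0, "ax": 0, "ay": 0, "az": 0},
    {"x": 0, "y": 0, "z": 0, "ax": 0, "ay": 0, "az": 0},
    {"x": 0, "y": 0, "z": 0, "ax": 0, "ay": 0, "az": 0},
    {"x": 0, "y": 0, "z": 0, "ax": 0, "ay": 0, "az": 0},
    {"x": 0, "y": 0, "z": 0.7, "ax": 0, "ay": 0, "az": 0},
    {"x": 0, "y": 0, "z": 1.4, "ax": 0, "ay": 0, "az": 0},
    {"x": 0, "y": 0, "z": 2.2, "ax": 0, "ay": 0, "az": 0},
    {"x": 0, "y": 0, "z": 3.2, "ax": 0, "ay": 0, "az": 0},
    {"x": 0, "y": 0, "z": 4, "ax": 0, "ay": 0, "az": 0}
  ],
  "jaw": 50
}}

```text
t: 29.0
ee_pos: [515.8, 458.0, 158.1]
tcp_rot: [0.0, 1.0, 0.0, 0.0]
contact_force: [-0.4, 0.7, -0.1]
grip_width: 50.2
grip_force: 0.0
```

Request:
{"fn": "send_rows", "kwargs": {
  "motion": [
    {"x": -0.2, "y": -1.5, "z": 0, "ax": 0, "ay": 0, "az": 0},
    {"x": -0.4, "y": -3, "z": 0, "ax": 0, "ay": 0, "az": 0},
    {"x": -0.6, "y": -4.5, "z": 0, "ax": 0, "ay": 0, "az": 0},
    {"x": -0.8, "y": -6, "z": 0, "ax": 0, "ay": 0, "az": 0},
    {"x": -1.1, "y": -7.5, "z": 0, "ax": 0, "ay": 0, "az": 0},
    {"x": -1.4, "y": -9, "z": 0, "ax": 0, "ay": 0, "az": 0},
    {"x": -1.7, "y": -10.5, "z": 0, "ax": 0, "ay": 0, "az": 0},
    {"x": -2, "y": -12, "z": 0, "ax": 0, "ay": 0, "az": 0},
    {"x": -2.16, "y": -13.5, "z": 0, "ax": 0, "ay": 0, "az": 0},
    {"x": -2.16, "y": -14.8, "z": 0, "ax": 0, "ay": 0, "az": 0}
  ]
}}

```text
t: 30.0
ee_pos: [449.5, 12.0, 156.8]
tcp_rot: [0.0, 1.0, -0.0, -0.0]
contact_force: [1.0, -0.3, 0.5]
grip_width: 49.7
grip_force: 0.0
```

Request:
{"fn": "send_rows", "kwargs": {
  "motion": [
    {"x": 0, "y": -0.46, "z": 0, "ax": 0, "ay": 0, "az": 0},
    {"x": 0, "y": -0.46, "z": 0, "ax": 0, "ay": 0, "az": 0},
    {"x": 0, "y": -0.46, "z": 0, "ax": 0, "ay": 0, "az": 0}
  ]
}}

```text
t: 30.3
ee_pos: [450.9, 0.0, 156.7]
tcp_rot: [0.001, 1.0, 0.0, 0.0]
contact_force: [-0.3, -0.4, 0.0]
grip_width: 50.1
grip_force: 0.0
```

```bash
python3 - <<'E'
from h import *
s=monitor.read_state(); print(s["t"],s["ee_pos"],s["joints"].round(2))
d=snap("wrist"); e=snap("scene"); np.save("w10.npy",d,allow_pickle=True)
print(proj(d,(450.8,0,77)),proj(d,(450.8,0,0)))
o=np.zeros((600,800,3),np.uint8);o[:500,:400]=cv2.resize(d["color"][60:460,160:480],(400,500)); o[:,400:]=cv2.resize(e["color"][90:270,160:280],(400,600)); cv2.imwrite("pics/p10.png",o[:,:,::-1])
E
```

```text
30.3 [4.50852898e+02 3.14890997e-02 1.56703163e+02] [-0.09  0.21  1.86  0.    1.07 -1.66]
(np.float64(319.6401101023256), np.float64(242.74284710622973)) (np.float64(320.4642360335636), np.float64(211.16468290104766))
```

View pics/p10.png

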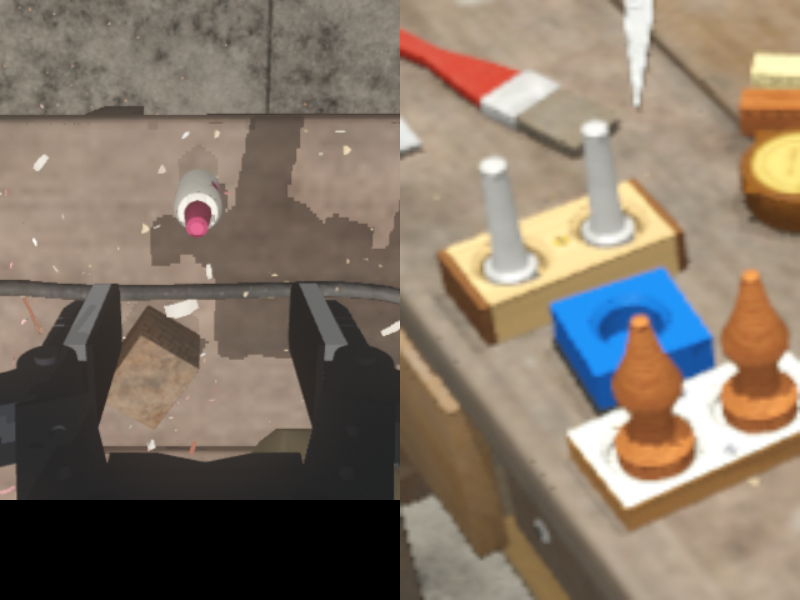

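Both centres are seated. The glue tip is at (317.6,241.6), about 1 mm from the prediction. Gripping it.

Request:
{"fn": "send_rows", "kwargs": {
  "motion": [
    {"x": -0.02, "y": -0.04, "z": -0.8, "ax": 0, "ay": 0, "az": 0},
    {"x": -0.02, "y": -0.04, "z": -1.6, "ax": 0, "ay": 0, "az": 0},
    {"x": -0.02, "y": -0.04, "z": -2.3, "ax": 0, "ay": 0, "az": 0},
    {"x": -0.02, "y": -0.04, "z": -3, "ax": 0, "ay": 0, "az": 0},
    {"x": -0.02, "y": -0.04, "z": -3.6, "ax": 0, "ay": 0, "az": 0},
    {"x": -0.02, "y": -0.04, "z": -4.1, "ax": 0, "ay": 0, "az": 0},
    {"x": -0.02, "y": -0.04, "z": -4.45, "ax": 0, "ay": 0, "az": 0},
    {"x": -0.02, "y": -0.04, "z": -4.45, "ax": 0, "ay": 0, "az": 0},
    {"x": -0.02, "y": -0.04, "z": -4.45, "ax": 0, "ay": 0, "az": 0}
  ]
}}

```text
t: 31.3
ee_pos: [450.4, -0.7, 23.2]
tcp_rot: [-0.0, 1.0, 0.0, -0.0]
contact_force: [-0.9, -0.5, 0.9]
grip_width: 50.1
grip_force: 0.0
```

Request:
{"fn": "send_rows", "kwargs": {
  "motion": [
    {"x": 0, "y": 0, "z": 0, "ax": 0, "ay": 0, "az": 0},
    {"x": 0, "y": 0, "z": 0, "ax": 0, "ay": 0, "az": 0},
    {"x": 0, "y": 0, "z": 0, "ax": 0, "ay": 0, "az": 0},
    {"x": 0, "y": 0, "z": 0, "ax": 0, "ay": 0, "az": 0},
    {"x": 0, "y": 0, "z": 0, "ax": 0, "ay": 0, "az": 0},
    {"x": 0, "y": 0, "z": 0, "ax": 0, "ay": 0, "az": 0},
    {"x": 0, "y": 0, "z": 0, "ax": 0, "ay": 0, "az": 0},
    {"x": 0, "y": 0, "z": 0, "ax": 0, "ay": 0, "az": 0}
  ],
  "jaw": 14
}}

```text
t: 32.1
ee_pos: [450.9, -1.3, 24.0]
tcp_rot: [0.001, 1.0, -0.0, 0.001]
contact_force: [-1.0, 0.6, 6.6]
grip_width: 22.9
grip_force: 58.6
```

Request:
{"fn": "send_rows", "kwargs": {
  "motion": [
    {"x": 0, "y": 0, "z": 0.5, "ax": 0, "ay": 0, "az": 0},
    {"x": 0, "y": 0, "z": 1.3, "ax": 0, "ay": 0, "az": 0},
    {"x": 0, "y": 0, "z": 2.4, "ax": 0, "ay": 0, "az": 0},
    {"x": 0, "y": 0.2, "z": 3.5, "ax": 0, "ay": 0, "az": 0},
    {"x": 0.1, "y": 1, "z": 4.4, "ax": 0, "ay": 0, "az": 0},
    {"x": 0.3, "y": 2.2, "z": 4.5, "ax": 0, "ay": 0, "az": 0},
    {"x": 0.5, "y": 3.5, "z": 4.5, "ax": 0, "ay": 0, "az": 0},
    {"x": 0.7, "y": 4.8, "z": 4.5, "ax": 0, "ay": 0, "az": 0},
    {"x": 0.9, "y": 6.1, "z": 4.5, "ax": 0, "ay": 0, "az": 0},
    {"x": 1.1, "y": 7.4, "z": 4.5, "ax": 0, "ay": 0, "az": 0}
  ]
}}

```text
t: 33.1
ee_pos: [483.1, 222.2, 158.5]
tcp_rot: [0.0, 1.0, 0.0, 0.0]
contact_force: [1.1, -0.2, -0.8]
grip_width: 23.2
grip_force: 58.8
```

Request:
{"fn": "send_rows", "kwargs": {
  "motion": [
    {"x": 0.05, "y": 1.2, "z": 0, "ax": 0, "ay": 0, "az": 0},
    {"x": 0.1, "y": 2.5, "z": 0, "ax": 0, "ay": 0, "az": 0},
    {"x": 0.12, "y": 3.8, "z": 0, "ax": 0, "ay": 0, "az": 0},
    {"x": 0.12, "y": 4.8, "z": 0, "ax": 0, "ay": 0, "az": 0},
    {"x": 0.12, "y": 5.29, "z": 0, "ax": 0, "ay": 0, "az": 0},
    {"x": 0.12, "y": 5.29, "z": -0.7, "ax": 0, "ay": 0, "az": 0},
    {"x": 0.12, "y": 5.29, "z": -1.5, "ax": 0, "ay": 0, "az": 0},
    {"x": 0.12, "y": 5.29, "z": -2.3, "ax": 0, "ay": 0, "az": 0},
    {"x": 0.12, "y": 5.29, "z": -3, "ax": 0, "ay": 0, "az": 0},
    {"x": 0.12, "y": 5.29, "z": -3, "ax": 0, "ay": 0, "az": 0}
  ]
}}

```text
t: 34.1
ee_pos: [484.5, 376.9, 65.1]
tcp_rot: [0.001, 1.0, -0.002, -0.003]
contact_force: [-0.4, 0.2, -0.3]
grip_width: 23.4
grip_force: 58.8
```

Request:
{"fn": "send_rows", "kwargs": {
  "motion": [
    {"x": 0, "y": 0, "z": -0.4, "ax": 0, "ay": 0, "az": 0},
    {"x": 0, "y": 0, "z": -0.7, "ax": 0, "ay": 0, "az": 0},
    {"x": 0, "y": 0, "z": -0.9, "ax": 0, "ay": 0, "az": 0},
    {"x": 0, "y": 0, "z": -1.05, "ax": 0, "ay": 0, "az": 0},
    {"x": 0, "y": 0, "z": -1.15, "ax": 0, "ay": 0, "az": 0},
    {"x": 0, "y": 0, "z": -1.2, "ax": 0, "ay": 0, "az": 0},
    {"x": 0, "y": 0, "z": -1.23, "ax": 0, "ay": 0, "az": 0},
    {"x": 0, "y": 0, "z": -1.23, "ax": 0, "ay": 0, "az": 0}
  ]
}}

```text
t: 34.9
ee_pos: [486.8, 379.5, 32.1]
tcp_rot: [0.0, 1.0, 0.0, 0.0]
contact_force: [-0.6, -1.8, 5.2]
grip_width: 23.3
grip_force: 59.2
```

Request:
{"fn": "send_rows", "kwargs": {
  "motion": [
    {"x": 0, "y": 0, "z": 0, "ax": 0, "ay": 0, "az": 0},
    {"x": 0, "y": 0, "z": 0, "ax": 0, "ay": 0, "az": 0},
    {"x": 0, "y": 0, "z": 0, "ax": 0, "ay": 0, "az": 0},
    {"x": 0, "y": 0, "z": 0, "ax": 0, "ay": 0, "az": 0},
    {"x": 0, "y": 0, "z": 0, "ax": 0, "ay": 0, "az": 0},
    {"x": 0, "y": 0, "z": 0.7, "ax": 0, "ay": 0, "az": 0},
    {"x": 0, "y": 0, "z": 1.4, "ax": 0, "ay": 0, "az": 0},
    {"x": 0, "y": 0, "z": 2.2, "ax": 0, "ay": 0, "az": 0},
    {"x": 0, "y": 0, "z": 3.2, "ax": 0, "ay": 0, "az": 0},
    {"x": 0, "y": 0, "z": 4.3, "ax": 0, "ay": 0, "az": 0}
  ],
  "jaw": 46
}}

```text
t: 35.9
ee_pos: [486.2, 379.1, 160.5]
tcp_rot: [0.0, 1.0, -0.001, -0.001]
contact_force: [0.1, -0.2, 0.0]
grip_width: 45.7
grip_force: 0.0
```

Request:
{"fn": "send_rows", "kwargs": {
  "motion": [
    {"x": 0, "y": -0.8, "z": 1, "ax": 0, "ay": 0, "az": 0},
    {"x": 0, "y": -2, "z": 2, "ax": 0, "ay": 0, "az": 0},
    {"x": 0, "y": -3.2, "z": 3, "ax": 0, "ay": 0, "az": 0},
    {"x": 0, "y": -4.4, "z": 3, "ax": 0, "ay": 0, "az": 0},
    {"x": 0, "y": -5, "z": 3, "ax": 0, "ay": 0, "az": 0},
    {"x": 0, "y": -5, "z": 3, "ax": 0, "ay": 0, "az": 0},
    {"x": 0, "y": -5, "z": 3, "ax": 0, "ay": 0, "az": 0}
  ]
}}

```text
t: 36.6
ee_pos: [486.8, 229.5, 250.3]
tcp_rot: [0.001, 1.0, 0.0, 0.0]
contact_force: [0.2, 0.8, -0.7]
grip_width: 46.1
grip_force: 0.0
```

```bash
python3 - <<'E'
from h import *
s=monitor.read_state(); print(s["t"],s["ee_pos"],s["contact_force"])
d=snap("wrist"); e=snap("scene")
o=np.zeros((600,800,3),np.uint8);o[:300,:400]=cv2.resize(d["color"],(400,300)); o[:,400:]=cv2.resize(e["color"][110:290,170:290],(400,600)); o[300:,:400]=cv2.resize(e["color"],(400,300)); cv2.imwrite("pics/p11.png",o[:,:,::-1])
E
```

```text
36.6 [486.83569742 229.49505383 250.26293113] [ 0.22627292  0.78171282 -0.70538088]
```

View pics/p11.png

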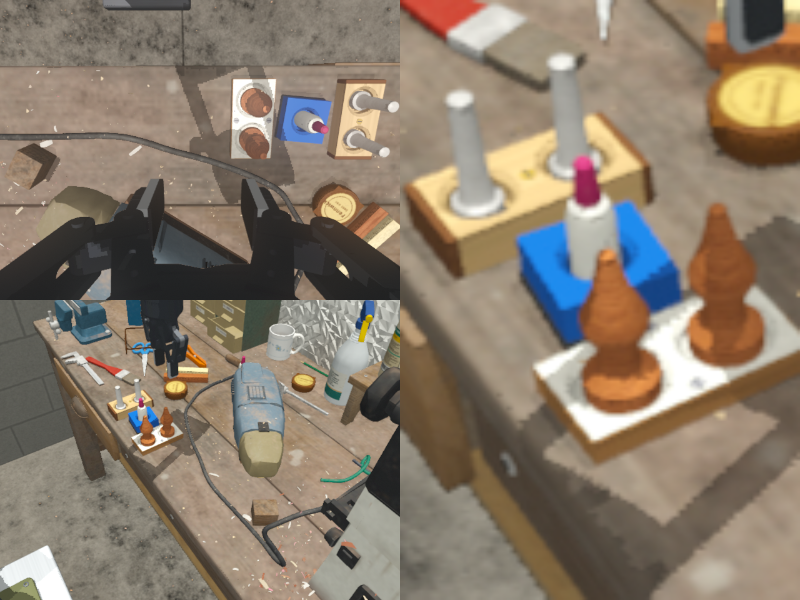

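All five stand upright in their pockets: the glue at (595,230) of the crop, the centres and finials seated, and the tin and scrap block where they were. Handing in.

```bash
python3 -c "
from station import robot
print(robot.close_job())"
```

```text
the job is handed in; nothing more can be done
None
```

The job is handed in: in the last pictures both finials, both drive centres and the glue bottle stand upright and released in their own pockets, and the wax tin and scrap block were not touched. It took about 37 s of the 128 s allowed.

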